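# Lay out blanks on the laser marking bed

## Task

Set out the blanks for the next marking run on the flat steel marking bed: stand the square riser block midway between the two fixed locators, square with the bed, and lay the solid disc centred on top of it. In the same line, put the ring halfway between the riser and the round locator, and the hexagon halfway between the riser and the square locator. Lay the oblong bar flat on the bed behind the riser, on the side away from the row of holes, centred on it with a gap of about 40 mm and parallel to the line of the locators.

Things in the scene. Friction and masses are not known exactly. Their poses are not given: they have to be found in the camera images.
- bed: Fixed bare steel plate on the table, 240 x 320 x 8 mm, with a row of eleven small dark holes along one long edge and faint engraved grids. Origin: centre of its underside (top 8 mm above). x axis: across the 240 mm width, away from the holes (they are at x = -108 mm, the side nearer the robot); y axis: along the 320 mm length. Turned at most 0.35 rad from the robot's axes.
- locator_round: Dark steel locator with a round foot (50 mm diameter, 6 mm high) and a round pin (16 mm diameter) rising from its middle, 24 mm high in all. Fixed on the bed near one end, in the bed's frame at x = -40 mm and y = +125 or -125 mm. Origin at the centre of its underside, on the bed's top.
- locator_square: Dark steel locator with a square foot (50 x 50 mm, 6 mm high) and a square pin (16 x 16 mm) rising from its middle, 24 mm high in all. Fixed on the bed near the other end, in the bed's frame at x = -40 mm and the opposite y of the round locator's: the two are 250 mm apart, centre to centre. Origin at the centre of its underside, on the bed's top.
- riser: Loose square aluminium riser block, 50 x 50 mm and 25 mm high, with a small dark hole at each top corner, about 0.17 kg. Origin at the centre of its underside, x and y axes square to its sides, z up.
- disc: Loose solid flat steel disc, 42 mm diameter, 10 mm high, no hole, about 0.11 kg. Origin at the centre of its underside, z up.
- ring: Loose steel ring, 40 mm outer diameter, 20 mm bore, 14 mm high, about 0.10 kg. Origin at the centre of its underside (on the axis of the bore), z up.
- hexagon: Loose solid hexagonal aluminium blank, 40 mm across flats (46 mm across corners), 16 mm high, about 0.06 kg. Origin at the centre of its underside; its x axis is square to one pair of flats, the other pairs are at 60 and 120 degrees from it; z up.
- bar: Loose oblong aluminium bar blank, 90 x 28 mm and 12 mm high, with a small dark hole near each end, about 0.08 kg. Origin at the centre of its underside, x axis along its 90 mm length, z up.

How it is judged:
By the outcome, as a careful person would: the job done as asked, in the order asked, and still so for the second after the job is handed in, with the robot touching nothing.
It also fails if it takes over 125 s, if anything falls off the work surface, if the arm or the gripper's body presses on something with over 40 N, if the wrist force passes 120 N, or if a joint passes its speed limit or range.

## Robot

A 7-joint arm with a two-finger parallel gripper is mounted at the origin on the work surface. World frame = base frame: x ahead of the robot, y to its left, z up, the work surface at z = 0. Lengths are in mm, angles in rad, forces in N, time in s.
With the tool pointing down it reaches from about 425 to 875 mm from the base axis. Payload 9.9 kg.
Tool frame: the origin (TCP) lies at the very end of the fingers, on their centre line; the grasp point (between the pads) lies behind it (bot.grasp_offset is the z of the grasp point in the tool frame, in mm); z points along the fingers, y is the line along which they close (so a half turn about z gives the same grasp; the last joint's range is limited). The gripper opens to 85 mm and grips with 20 to 120 N. Pads are 22 mm wide; open, the fingers measure 114 mm over their backs; the gripper's body (76 mm by 85 mm) begins 54 mm behind the grasp point. The pads swing forward as they close: fully open they stand 13 mm farther back than shut.
Start: joints at [1.044, 0.576, 0.025, 1.437, -0.015, 1.129, -0.057], TCP at [289.223, -609.901, 231.289] pointing down, gripper open.
Joint ranges: [-2.76, 2.76], [-0.34, 2.15], [-1.52, 1.57], [0.19, 2.46], [-1.09, 4.23], [0.17, 1.99], [-2.82, 2.82]. Speed limits (rad/s): [2.22, 2.22, 3.01, 3.01, 3.14, 3.14, 3.14].

## Interface

Orientations are given as [roll, pitch, yaw] about the fixed x, y, z axes, in that order (R = Rz(yaw) Ry(pitch) Rx(roll)).
In Python, from station import get_state, cams, bot gives the robot as it stands.
- The arm moves only by the tool arm_command, never from a script. Its argument "series" is a list of rows, each a list of 7 numbers: the shift along the tool's x, y, z scaled (see below), then the turn, a rotation vector about the tool's x, y, z scaled (see below), then the closure, from -1 (fully open) to 1 (shut). A call has 1 to 8 rows; each row shifts and turns the commanded pose from where the row before left it, along the tool's axes as they then stand; what a row does not reach is not made up. The controller multiplies each number of a shift by 0.03 m and each number of a turn by 0.15 rad. A row lasts 1/10 s, in which the tool goes at most 50 mm and 8.59 degrees, less where a joint would pass 70% of its speed; a pose out of reach is approached as far as the arm can. A call with a number of a shift or a turn outside -1 to 1 is refused whole. A call with a gripper value outside its range is refused whole. The fingers move at their own pace and stop on an object; "squeeze" is the grip in N (left out, the last holds). Time passes only in rows, so rows that do not move let the fingers close. It gives the time, the measured TCP pose, the force, the opening and the grip force at its end, in the units of the state.
- get_state(): the state, without advancing time (a new reading comes with each control period).
- cams.camera(name): name is "side" or "top" or "wrist"; returns (picture, depth): 384x512x3 uint8, red, green, blue; 384x512 float32, mm along the optical axis (not along the pixel's ray), 0 where there is no reading.
- cams.camera_model(name): a dict with "fx", "fy", "cx", "cy" (pixels), "world_from_camera" (4x4, takes a point from camera to world coordinates). Camera axes: x right, y down, z forward; pixel columns grow to the right and rows downward; lengths in mm; the calibration is good to about 2 mm. A picture is of the moment at which its call begins: read the wrist's pose just before it. camera_model takes no time and is no camera call; for the wrist camera it gives the pose at the moment of the call.
- bot.sign_off(): hands the job in; it is judged then, once.
The state is a dict: "time_s": time; "qpos": joint angles; "qd": joint speeds; "tau": joint torques, N m; "ee_pos": TCP position; "tcp_rot": TCP orientation; "ft_force": force on the tool from outside, world axes, zero at the start; "torque": the same for the moment, N m; "width": finger opening in mm; "grasp_force": force on a finger pad.
Only numpy, scipy, OpenCV 4.12 (cv2) and the standard library are available. Lean on these libraries where they do the work, as an engineer would, in place of code of your own. Each camera call takes 0.05 s, during which the arm holds its last target. There are 200 camera calls.

## Working session

There is one attempt and no reset: what is moved stays moved. The work goes in short steps, Python scripts to look and compute and a tool call to move; the robot and the scene stay as the last step left them, time stands still between calls to the robot, and variables do not carry over. Pictures are saved under pics/ and viewed, at most 14 in all, crops included, and the job is handed in when it is done.

Besides the shell and the picture viewer there is one more tool, called after "Request:" as name(argument=value, ...) on one line, values as JSON. arm_command: Moves the arm, as the interface text tells. Its arguments: {"type":"object","properties":{"series":{"type":"array"},"squeeze":{"type":"number"}},"required":["series"]}

```bash
ls; mkdir -p pics
python3 - <<'E'
from station import get_state,cams,bot
import cv2,numpy as np
np.set_printoptions(suppress=True,precision=3)
s=get_state();print(s['time_s'],s['ee_pos'],s['tcp_rot'],s['width'],bot.grasp_offset)
for n in ('top','side'):
    p,d=cams.camera(n);np.savez('pics/%s0.npz'%n,p=p,d=d);cv2.imwrite('pics/%s0.png'%n,p[...,::-1])
    m=cams.camera_model(n);print(n,m['fx'],m['cx'],m['cy'],np.array(m['world_from_camera']))
a=cv2.imread('pics/top0.png');cv2.imwrite('pics/top0b.png',cv2.resize(a,(800,600)))
E
```

```text
pics
0.0 [ 289.031 -609.489  230.445] [-3.14   0.     0.443] 85.49082155154925 -18.700000000000003
top 459.5929472727251 248.87476677167768 178.81626105519732 [[   0.023   -0.998    0.061  446.521]
 [  -1.      -0.023    0.006    8.903]
 [  -0.004   -0.061   -0.998 1059.323]
 [   0.       0.       0.       1.   ]]
side 494.0403261230018 264.7518798968823 195.20926216358413 [[  -0.994   -0.084    0.069  428.368]
 [  -0.108    0.673   -0.732 1003.462]
 [   0.015   -0.735   -0.678  972.351]
 [   0.       0.       0.       1.   ]]
```

View pics/top0b.png

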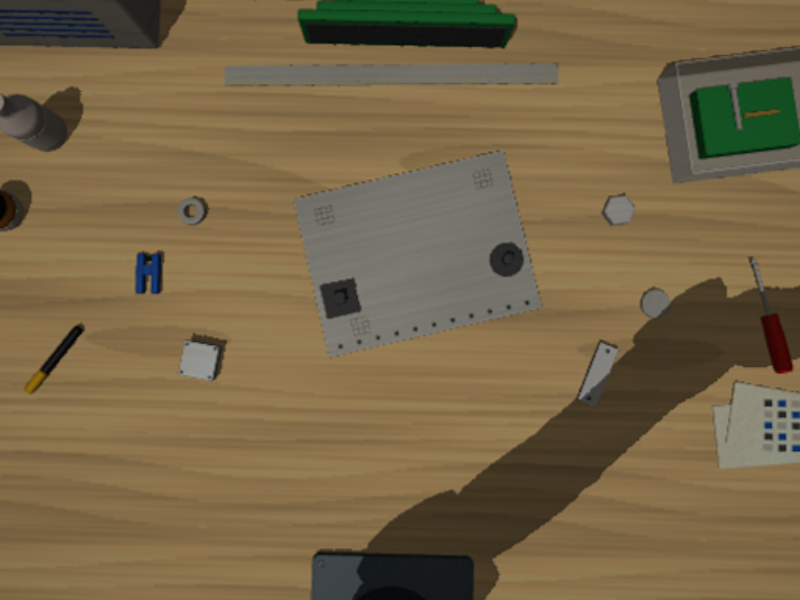

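The top view (scaled to 800x600) shows the bed centred near (418,253). The square locator is at (340,298), the round locator at (506,259), the riser at (200,360) and the ring at (192,211). The hexagon is at (619,210), the disc at (655,302) and the bar at (598,373).

```bash
cat > h.py <<'E'
import cv2,numpy as np
from station import get_state,cams,bot
np.set_printoptions(suppress=True,precision=3)
def ray(m,uv,z):
    T=np.array(m['world_from_camera']);uv=np.atleast_2d(uv).astype(float)
    d=np.c_[(uv[:,0]-m['cx'])/m['fx'],(uv[:,1]-m['cy'])/m['fy'],np.ones(len(uv))]@T[:3,:3].T
    return (T[:3,3]+d*((z-T[2,3])/d[:,2])[:,None])[:,:2]
def proj(m,P):
    T=np.linalg.inv(np.array(m['world_from_camera']));P=np.atleast_2d(P)@T[:3,:3].T+T[:3,3]
    return np.c_[P[:,0]/P[:,2]*m['fx']+m['cx'],P[:,1]/P[:,2]*m['fy']+m['cy']]
def rect(m,c,z):
    "centre, sizes and yaw of the long side of a contour cast on plane z"
    w=ray(m,c.reshape(-1,2),z).astype(np.float32)
    (x,y),(a,b),t=cv2.minAreaRect(w)
    if a<b:a,b,t=b,a,t+90
    return np.array([x,y,a,b,np.radians(t)])
E
python3 - <<'E'
from h import *
p=np.load('pics/top0.npz')['p'];m=cams.camera_model('top')
hsv=cv2.cvtColor(p,cv2.COLOR_RGB2HSV)
mk=((hsv[...,1]<60)&(hsv[...,2]>60)).astype(np.uint8)*255
mk=cv2.morphologyEx(mk,cv2.MORPH_CLOSE,np.ones((3,3)))
cs,_=cv2.findContours(mk,cv2.RETR_EXTERNAL,cv2.CHAIN_APPROX_NONE)
H={'riser':(200,360,25),'ring':(192,211,14),'hex':(619,210,16),'disc':(655,302,10),'bar':(598,373,12),'bed':(418,253,8)}
for n,(u,v,z) in H.items():
    for c in cs:
        if cv2.contourArea(c)>50 and cv2.pointPolygonTest(c,(u/1.5625+(9 if n=='ring' else 0),v/1.5625),False)>=0: print(n,rect(m,c,z))
        elif n=='ring' and cv2.contourArea(c)>50 and cv2.pointPolygonTest(c,(u/1.5625,v/1.5625),False)>=0: print(n,rect(m,c,z))
hs=ray(m,np.array([[340,346],[527,302]])/1.5625,8);print('holes',hs)
print('loc',ray(m,np.array([[340,298],[506,259]])/1.5625,14))
E
```

```text
riser [387.921 285.816  50.706  50.311   1.41 ]
ring [605.902 308.497  37.876  37.177   0.814]
hex [ 620.804 -317.541   43.565   41.456    1.593]
disc [ 486.267 -372.265   39.097   35.04     2.368]
bar [ 381.039 -290.377   89.275   29.508    2.773]
bed [552.127 -24.342 320.055 239.631   1.823]
holes [[ 412.086   84.069]
 [ 482.552 -187.715]]
loc [[ 481.905   85.544]
 [ 544.414 -155.255]]
```

```bash
cat >> h.py <<'E'
BY=0.252; BC=np.array([552.1,-24.3])
def bed(x,y): return BC+np.array([[np.cos(BY),-np.sin(BY)],[np.sin(BY),np.cos(BY)]])@[x,y]
def plan(*wps):
    "rows (shift, turn about z, in command units) through waypoints x,y,z,yaw,nrows; starts at the present pose"
    s=get_state();p=np.array(s['ee_pos']);yaw=s['tcp_rot'][2]
    print('t %.2f'%s['time_s'],p,s['tcp_rot'],'w %.1f'%s['width'])
    for x,y,z,w,n in wps:
        t=np.array([x,y,z]);dw=(w-yaw+np.pi)%(2*np.pi)-np.pi;st=(t-p)/n
        for i in range(n):
            c,q=np.cos(yaw),np.sin(yaw)
            r=np.array([c*st[0]+q*st[1],q*st[0]-c*st[1],-st[2]])/30
            k=-dw/n/.15;print('  %.2f %.2f %.2f | %.2f%s'%(*r,k,' !!' if max(abs(r).max(),abs(k))>1 or np.linalg.norm(st)>50 else ''))
            yaw+=dw/n
        p=t
E
python3 -c "
from h import *
plan((500,-50,230,0.9,16),(388,286,200,1.41,9))"
```

```text
t 0.10 [ 289.072 -609.537  230.551] [-3.14   0.     0.443] w 85.6
  0.90 -0.86 0.00 | -0.19
  0.92 -0.84 0.00 | -0.19
  0.94 -0.81 0.00 | -0.19
  0.97 -0.79 0.00 | -0.19
  0.99 -0.76 0.00 | -0.19
  1.01 -0.73 0.00 | -0.19 !!
  1.03 -0.70 0.00 | -0.19 !!
  1.05 -0.67 0.00 | -0.19 !!
  1.07 -0.64 0.00 | -0.19 !!
  1.09 -0.61 0.00 | -0.19 !!
  1.10 -0.58 0.00 | -0.19 !!
  1.12 -0.55 0.00 | -0.19 !!
  1.14 -0.51 0.00 | -0.19 !!
  1.15 -0.48 0.00 | -0.19 !!
  1.16 -0.45 0.00 | -0.19 !!
  1.17 -0.41 0.00 | -0.19 !!
  0.72 -1.10 0.11 | -0.38 !!
  0.78 -1.06 0.11 | -0.38 !!
  0.84 -1.01 0.11 | -0.38 !!
  0.89 -0.96 0.11 | -0.38
  0.95 -0.91 0.11 | -0.38
  1.00 -0.85 0.11 | -0.38
  1.04 -0.80 0.11 | -0.38 !!
  1.09 -0.74 0.11 | -0.38 !!
  1.13 -0.67 0.11 | -0.38 !!
```

Request:
arm_command(series=[[0.9,-0.86,0,0,0,0,-1],[0.9,-0.86,0,0,0,0,-1],[0.9,-0.86,0,0,0,0,-1],[0.9,-0.86,0,0,0,0,-1],[0.9,-0.86,0,0,0,0,-1],[0.9,-0.86,0,0,0,0,-1],[0.9,-0.86,0,0,0,0,-1],[0.9,-0.86,0,0,0,0,-1]])

```text
time_s: 0.9
ee_pos: [396.2, -329.3, 231.1]
tcp_rot: [-3.141, 0.0, 0.443]
ft_force: [0.4, -0.3, -1.4]
width: 85.6
grasp_force: 0.0
```

Request:
arm_command(series=[[0.9,-0.86,0,0,0,0,-1],[0.9,-0.86,0,0,0,0,-1],[0.9,-0.86,0,0,0,0,-1],[0.9,-0.86,0,0,0,0,-1],[0.9,-0.86,0,0,0,0,-1],[0.9,-0.86,0,0,0,0,-1],[0.9,-0.86,0,0,0,0,-1],[0.9,-0.86,0,0,0,0,-1]])

```text
time_s: 1.7
ee_pos: [502.8, -50.3, 231.1]
tcp_rot: [-3.141, 0.0, 0.443]
ft_force: [-1.0, -0.4, -0.6]
width: 85.3
grasp_force: 0.0
```

```bash
python3 -c "
from h import *
plan((388,286,200,1.41,12))"
```

```text
t 1.70 [502.828 -50.325 231.149] [-3.141  0.     0.443] w 85.3
  0.11 -0.98 0.09 | -0.54
  0.19 -0.97 0.09 | -0.54
  0.27 -0.95 0.09 | -0.54
  0.34 -0.93 0.09 | -0.54
  0.42 -0.89 0.09 | -0.54
  0.49 -0.86 0.09 | -0.54
  0.56 -0.82 0.09 | -0.54
  0.62 -0.77 0.09 | -0.54
  0.68 -0.72 0.09 | -0.54
  0.73 -0.66 0.09 | -0.54
  0.79 -0.60 0.09 | -0.54
  0.83 -0.53 0.09 | -0.54
```

Request:
arm_command(series=[[0.11,-0.98,0.09,0,0,-0.54,-1],[0.19,-0.97,0.09,0,0,-0.54,-1],[0.27,-0.95,0.09,0,0,-0.54,-1],[0.34,-0.93,0.09,0,0,-0.54,-1],[0.42,-0.89,0.09,0,0,-0.54,-1],[0.49,-0.86,0.09,0,0,-0.54,-1]])

```text
time_s: 2.3
ee_pos: [444.4, 117.3, 214.9]
tcp_rot: [-3.141, 0.0, 0.932]
ft_force: [1.0, 0.2, -0.1]
width: 85.5
grasp_force: 0.0
```

Request:
arm_command(series=[[0.56,-0.82,0.09,0,0,-0.54,-1],[0.62,-0.77,0.09,0,0,-0.54,-1],[0.68,-0.72,0.09,0,0,-0.54,-1],[0.73,-0.66,0.09,0,0,-0.54,-1],[0.79,-0.6,0.09,0,0,-0.54,-1],[0.83,-0.53,0.09,0,0,-0.54,-1],[0,0,0,0,0,0,-1]])

```text
time_s: 3.0
ee_pos: [385.1, 288.4, 198.7]
tcp_rot: [-3.14, -0.002, 1.423]
ft_force: [0.0, 0.1, -0.6]
width: 85.3
grasp_force: 0.0
```

Run:
```python
from h import *
s=get_state();print(s['ee_pos'],s['tcp_rot'],s['qpos'])
m=cams.camera_model('wrist');p,d=cams.camera('wrist')
np.savez('pics/w1.npz',p=p,d=d);cv2.imwrite('pics/w1.png',p[...,::-1])
print(m['fx'],m['cx'],m['cy'],np.array(m['world_from_camera']),proj(m,[[388,286,25]]))
```

```text
[385.108 288.431 198.667] [-3.14  -0.002  1.423] [-0.393  0.352 -0.465  1.969  0.201  0.865 -1.112]
322.6163152641006 252.15548921499354 196.79822357046342 [[  0.989  -0.14   -0.044 394.443]
 [ -0.147  -0.948  -0.284 361.032]
 [ -0.002   0.287  -0.958 341.765]
 [  0.      0.      0.      1.   ]] [[257.299 178.029]]
```

View pics/w1.png

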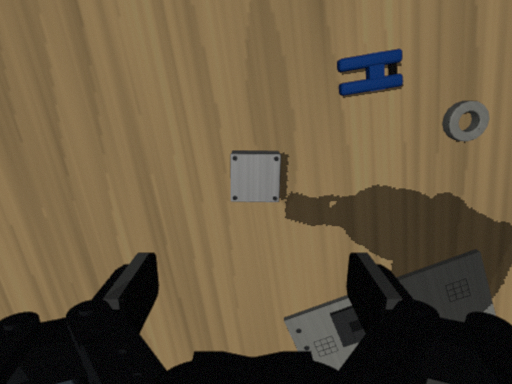

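The riser is at (256,177), within a pixel of the prediction, and it is aligned with the fingers. The ring shows at (467,120). I'll measure the riser in this view and plan the descent.

```bash
cat >> h.py <<'E'
def blob(p,m,guess,z,smax=60,vmin=70):
    "light grey blob nearest a world guess, as rect on plane z"
    h=cv2.cvtColor(p,cv2.COLOR_RGB2HSV);k=((h[...,1]<smax)&(h[...,2]>vmin)).astype(np.uint8)*255
    k=cv2.morphologyEx(k,cv2.MORPH_OPEN,np.ones((3,3)))
    g=proj(m,[[*guess,z]])[0]
    cs=[c for c in cv2.findContours(k,cv2.RETR_EXTERNAL,cv2.CHAIN_APPROX_NONE)[0] if cv2.contourArea(c)>150]
    c=max(cs,key=lambda c:cv2.pointPolygonTest(c,tuple(map(float,g)),True))
    return rect(m,c,z),c
E
python3 - <<'E'
from h import *
m=cams.camera_model('wrist');p=np.load('pics/w1.npz')['p']
r,c=blob(p,m,(388,286),25);print(r, cv2.boundingRect(c))
plan((388,286,60,1.41,5),(388,286,10,1.41,3))
print('goal',bed(-40,0))
E
```

```text
[386.436 283.834  50.008  48.568   2.99 ] (230, 154, 51, 48)
t 3.05 [385.983 286.171 198.59 ] [-3.141 -0.     1.418] w 85.2
  0.00 0.01 0.92 | 0.01
  0.00 0.01 0.92 | 0.01
  0.00 0.01 0.92 | 0.01
  0.00 0.01 0.92 | 0.01
  0.00 0.01 0.92 | 0.01
  0.00 0.00 0.56 | 0.00
  0.00 0.00 0.56 | 0.00
  0.00 0.00 0.56 | 0.00
goal [513.363 -34.274]
```

Request:
arm_command(series=[[-0.04,0.03,1,0,0,0,-1],[0,0,1,0,0,0,-1],[0,0,1,0,0,0,-1],[0,0,1,0,0,0,-1],[0,0,1,0,0,0,-1],[0,0,1,0,0,0,-1],[0,0,0.5,0,0,0,-1],[0,0,0,0,0,0,-1]])

```text
time_s: 3.85
ee_pos: [387.1, 281.5, 2.2]
tcp_rot: [-3.14, 0.004, 1.413]
ft_force: [0.2, 0.1, 0.1]
width: 85.0
grasp_force: 0.0
```

Request:
arm_command(series=[[0,0,0,0,0,0,1],[0,0,0,0,0,0,1],[0,0,0,0,0,0,1],[0,0,0,0,0,0,1],[0,0,0,0,0,0,1],[0,0,0,0,0,0,1]], squeeze=40)

```text
time_s: 4.45
ee_pos: [388.4, 283.4, 5.1]
tcp_rot: [3.14, -0.001, 1.414]
ft_force: [-0.9, -0.7, 6.7]
width: 49.0
grasp_force: 41.5
```

```bash
python3 -c "
from h import *
plan((388.4,283.4,110,1.414,4),(513.4,-34.3,100,1.823,10),(513.4,-34.3,40,1.823,2))"
```

```text
t 4.45 [388.379 283.368   5.066] [ 3.14  -0.001  1.414] w 49.0
  0.00 0.00 -0.87 | 0.00
  0.00 0.00 -0.87 | 0.00
  0.00 0.00 -0.87 | 0.00
  0.00 0.00 -0.87 | 0.00
  -0.98 0.58 0.03 | -0.27
  -1.00 0.54 0.03 | -0.27 !!
  -1.02 0.49 0.03 | -0.27 !!
  -1.04 0.45 0.03 | -0.27 !!
  -1.06 0.41 0.03 | -0.27 !!
  -1.08 0.37 0.03 | -0.27 !!
  -1.09 0.32 0.03 | -0.27 !!
  -1.10 0.28 0.03 | -0.27 !!
  -1.11 0.23 0.03 | -0.27 !!
  -1.12 0.19 0.03 | -0.27 !!
  0.00 0.00 1.00 | -0.00
  0.00 0.00 1.00 | -0.00
```

Request:
arm_command(series=[[0,0,-0.87,0,0,0,1],[0,0,-0.87,0,0,0,1],[0,0,-0.87,0,0,0,1],[0,0,-0.87,0,0,0,1],[-0.82,0.48,0,0,0,-0.23,1],[-0.83,0.46,0,0,0,-0.23,1],[-0.85,0.43,0,0,0,-0.23,1],[-0.86,0.4,0,0,0,-0.23,1]])

```text
time_s: 5.25
ee_pos: [430.5, 176.2, 109.1]
tcp_rot: [3.14, -0.0, 1.554]
ft_force: [1.0, -0.7, -1.7]
width: 49.4
grasp_force: 43.2
```

Request:
arm_command(series=[[-0.87,0.37,0,0,0,-0.23,1],[-0.88,0.34,0,0,0,-0.23,1],[-0.9,0.31,0,0,0,-0.23,1],[-0.9,0.28,0,0,0,-0.23,1],[-0.92,0.25,0,0,0,-0.23,1],[-0.92,0.22,0,0,0,-0.23,1],[-0.93,0.19,0,0,0,-0.23,1],[-0.93,0.16,0,0,0,-0.23,1]])

```text
time_s: 6.05
ee_pos: [516.1, -34.5, 109.0]
tcp_rot: [3.141, 0.001, 1.83]
ft_force: [0.1, 0.5, -2.4]
width: 49.0
grasp_force: 43.1
```

Request:
arm_command(series=[[0,0,1,0,0,0,1],[0,0,0.5,0,0,0,1],[0,0,0,0,0,0,1],[0,0,0,0,0,0,1]])

```text
time_s: 6.45
ee_pos: [515.9, -32.9, 64.0]
tcp_rot: [3.141, 0.0, 1.829]
ft_force: [0.4, 0.2, -1.2]
width: 49.4
grasp_force: 43.1
```

Run:
```python
from h import *
plan((513.4,-34.3,35,1.823,2))
m=cams.camera_model('wrist');p,d=cams.camera('wrist');s=get_state()
np.savez('pics/w2.npz',p=p,d=d);cv2.imwrite('pics/w2.png',p[...,::-1])
for n,b,z in(('round',(-40,-125),32),('square',(-40,125),32)):print(n,proj(m,[[*bed(*b),z]]))
print(proj(m,[[*s['ee_pos'][:2],s['ee_pos'][2]+20]]))
```

```text
t 6.45 [515.895 -32.91   63.956] [3.141 0.    1.829] w 49.4
  -0.01 -0.05 0.48 | 0.02
  -0.01 -0.05 0.48 | 0.02
round [[249.191 398.526]]
square [[251.464 -11.04 ]]
[[256.834 279.468]]
```

View pics/w2.png

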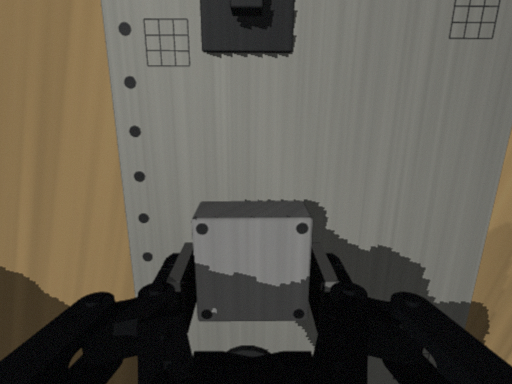

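The held riser's corner holes are at (202,228), (302,228), (207,314) and (298,314). The square locator's foot has its near edge at v=52, from u=203 to 294. I'll compute both positions in bed coordinates.

```bash
cat >> h.py <<'E'
def tobed(w): 
    R=np.array([[np.cos(BY),-np.sin(BY)],[np.sin(BY),np.cos(BY)]]);return (np.atleast_2d(w)-BC)@R
E
python3 - <<'E'
from h import *
m=cams.camera_model('wrist')
w=ray(m,[(202,228),(302,228),(207,314),(298,314)],84);print(w,w.mean(0),tobed(w),tobed(w.mean(0)))
print('foot corners (-65,100),(-15,100):',tobed(ray(m,[(203,52),(294,52)],14)))
print('bed holes x -108',tobed(ray(m,[(125,29),(130,82),(135,131),(139.5,176)],8)))
print(tobed(get_state()['ee_pos'][:2]))
E
```

```text
[[488.747 -15.67 ]
 [528.485  -5.155]
 [499.736 -55.662]
 [539.171 -45.241]] [514.035 -30.432] [[-59.2    24.154]
 [-18.095  24.428]
 [-58.53  -17.315]
 [-17.742 -17.056]] [[-38.392   3.553]]
foot corners (-65,100),(-15,100): [[-66.135  99.698]
 [-15.995 100.06 ]]
bed holes x -108 [[-110.007  111.951]
 [-110.073   84.086]
 [-109.91    56.009]
 [-109.805   27.998]]
[[-36.795   0.718]]
```

Request:
arm_command(series=[[-0.12,-0.09,0.2,0,0,0.05,1],[0,0,0.5,0,0,0,1],[0,0,0.5,0,0,0,1],[0,0,0.3,0,0,0,1],[0,0,0.1,0,0,0,1],[0,0,0,0,0,0,1]])

```text
time_s: 7.1
ee_pos: [514.2, -37.1, 15.3]
tcp_rot: [-3.141, 0.0, 1.821]
ft_force: [-0.1, -0.8, -0.8]
width: 48.9
grasp_force: 43.2
```

Run:
```python
from h import *
s=get_state();m=cams.camera_model('wrist');p,d=cams.camera('wrist');np.savez('pics/w3.npz',p=p,d=d)
cv2.imwrite('pics/w3.png',p[...,::-1]);print(s['ee_pos'],s['ft_force'],tobed(s['ee_pos'][:2]))
```

```text
[514.164 -37.129  15.284] [-0.1   -0.843 -0.767] [[-39.936  -2.965]]
```

View pics/w3.png

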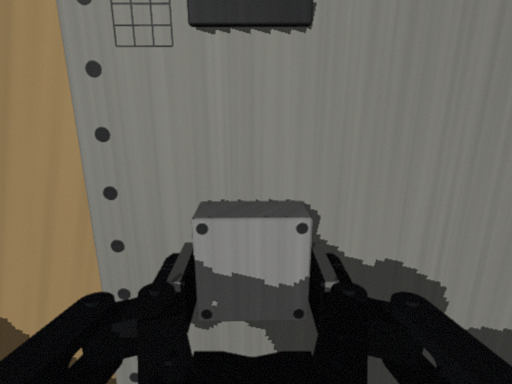

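The riser is just above the bed with its holes at the same pixels. The foot's near edge is now at v=25, from u=189 to 312, and bed holes show at (93,69), (102,134) and (110,193).

Run:
```python
from h import *
m=cams.camera_model('wrist')
w=ray(m,[(202,228),(302,228),(207,314),(298,314)],35);print(tobed(w),tobed(w.mean(0)))
print('foot corners (-65,100),(-15,100):',tobed(ray(m,[(189,25),(312,25)],14)))
print('bed holes x -108',tobed(ray(m,[(93,69),(102,134),(110.5,193)],8)))
```

```text
[[-61.996  20.484]
 [-20.793  20.455]
 [-61.642 -21.085]
 [-20.76  -21.115]] [[-41.298  -0.315]]
foot corners (-65,100),(-15,100): [[-66.742  99.932]
 [-17.148  99.903]]
bed holes x -108 [[-110.575   83.912]
 [-110.428   55.994]
 [-110.118   27.724]]
```

Request:
arm_command(series=[[0,-0.02,0.05,0,0,0,1],[0,0,0.03,0,0,0,1],[0,0,0,0,0,0,1],[0,0,0,0,0,0,0],[0,0,0,0,0,0,-1],[0,0,0,0,0,0,-1],[0,0,-0.3,0,0,0,-1],[0,0,-1,0,0,0,-1]])

```text
time_s: 7.95
ee_pos: [512.1, -37.2, 51.0]
tcp_rot: [-3.138, -0.001, 1.822]
ft_force: [0.5, -0.4, 0.1]
width: 85.1
grasp_force: 0.0
```

Request:
arm_command(series=[[0,0,-1,0,0,0,-1],[0,0,-1,0,0,0,-1],[0,0,-1,0,0,0,-1],[0,0,-1,0,0,0,-1],[0,0,0,0,0,0,-1],[0,0,0,0,0,0,-1]])

```text
time_s: 8.55
ee_pos: [513.8, -37.4, 172.9]
tcp_rot: [3.14, 0.001, 1.821]
ft_force: [-0.1, 0.1, -0.2]
width: 85.5
grasp_force: 0.0
```

Run:
```python
from h import *
m=cams.camera_model('wrist');p,d=cams.camera('wrist');np.savez('pics/w4.npz',p=p,d=d)
cv2.imwrite('pics/w4.png',p[...,::-1])
t=(486.3,-372.3)
plan((*t,150,1.4,11))
print(proj(m,[[*bed(-40,0),33],[*bed(-40,100),14],[*bed(-40,125),32]]))
```

```text
t 8.60 [513.215 -37.492 171.962] [-3.141  0.     1.821] w 85.5
  -0.96 -0.33 0.07 | 0.26
  -0.97 -0.29 0.07 | 0.26
  -0.99 -0.26 0.07 | 0.26
  -0.99 -0.22 0.07 | 0.26
  -1.00 -0.18 0.07 | 0.26 !!
  -1.01 -0.14 0.07 | 0.26 !!
  -1.01 -0.10 0.07 | 0.26 !!
  -1.02 -0.06 0.07 | 0.26 !!
  -1.02 -0.02 0.07 | 0.26 !!
  -1.02 0.01 0.07 | 0.26 !!
  -1.02 0.05 0.07 | 0.26 !!
[[254.153 181.497]
 [254.089  64.478]
 [254.276  28.242]]
```

View pics/w4.png

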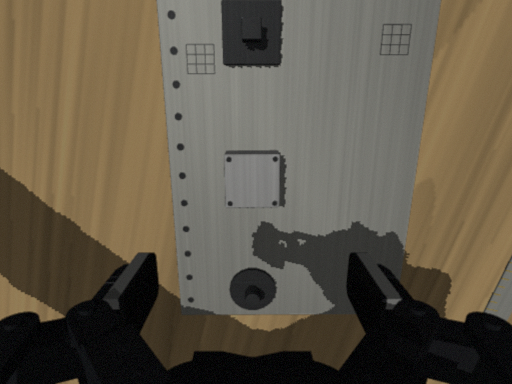

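The riser stands at (252,181), in line with the square foot (u about 251) and the round foot at (253,289). Next is the disc, keeping the yaw.

Request:
arm_command(series=[[-0.88,-0.3,0,0,0,0,-1],[-0.88,-0.3,0,0,0,0,-1],[-0.88,-0.3,0,0,0,0,-1],[-0.88,-0.3,0,0,0,0,-1],[-0.88,-0.3,0,0,0,0,-1],[-0.88,-0.3,0,0,0,0,-1]])

```text
time_s: 9.2
ee_pos: [499.6, -205.0, 170.7]
tcp_rot: [-3.14, -0.001, 1.822]
ft_force: [-0.5, -0.9, 0.3]
width: 85.3
grasp_force: 0.0
```

Request:
arm_command(series=[[-0.88,-0.3,0,0,0,0,-1],[-0.88,-0.3,0,0,0,0,-1],[-0.88,-0.3,0,0,0,0,-1],[-0.88,-0.3,0,0,0,0,-1],[-0.88,-0.3,0,0,0,0,-1],[-0.88,-0.3,0,0,0,0,-1],[0,0,0,0,0,0,-1],[0,0,0,0,0,0,-1]])

```text
time_s: 10.0
ee_pos: [486.7, -370.8, 170.5]
tcp_rot: [-3.14, -0.002, 1.82]
ft_force: [0.7, -0.0, -0.1]
width: 85.0
grasp_force: 0.0
```

Run:
```python
from h import *
m=cams.camera_model('wrist');p,d=cams.camera('wrist');np.savez('pics/w5.npz',p=p,d=d)
cv2.imwrite('pics/w5.png',p[...,::-1])
r,c=blob(p,m,(486.3,-372.3),10);print(r,cv2.boundingRect(c))
plan((r[0],r[1],3,1.823,6))
```

```text
[ 378.361 -290.568   90.573   28.419    2.776] (105, 17, 104, 90)
t 10.05 [ 487.239 -369.932  170.887] [-3.141 -0.002  1.822] w 85.3
  0.58 -0.48 0.93 | -0.00
  0.58 -0.48 0.93 | -0.00
  0.58 -0.48 0.93 | -0.00
  0.58 -0.48 0.93 | -0.00
  0.58 -0.48 0.93 | -0.00
  0.58 -0.48 0.93 | -0.00
```

View pics/w5.png

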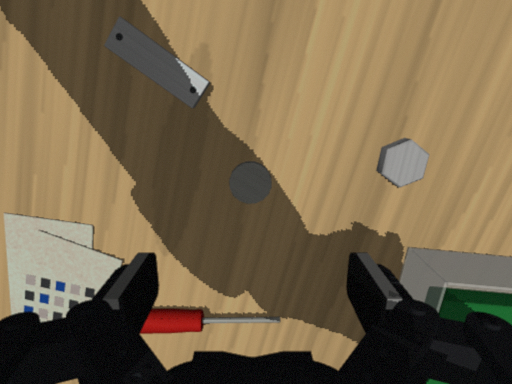

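The disc is at (250,182) in the arm's shadow, too dark for my mask. The hexagon is at (403,162) and the bar at (158,62).

Run:
```python
from h import *
m=cams.camera_model('wrist');p=np.load('pics/w5.npz')['p']
r,c=blob(p,m,(486.3,-372.3),10,vmin=25);print(r,cv2.boundingRect(c))
print(ray(m,[(250,182.5)],10))
rh,c=blob(p,m,(620.8,-317.5),16);print('hex',rh,cv2.boundingRect(c))
w=ray(m,cv2.approxPolyDP(c,4,True).reshape(-1,2),16);print(w,np.degrees(np.arctan2(*(np.roll(w,-1,0)-w).T[::-1]))%60)
plan((*ray(m,[(250,182.5)],10)[0],1,1.823,6))
```

```text
[ 483.798 -373.897   41.096   39.811    1.839] (229, 162, 42, 42)
[[ 484.185 -373.438]]
hex [ 618.528 -317.24    44.679   44.37     2.032] (380, 139, 49, 48)
[[ 615.431 -295.741]
 [ 592.714 -310.08 ]
 [ 601.192 -332.206]
 [ 620.532 -340.306]
 [ 639.608 -327.305]
 [ 638.38  -307.912]] [32.26  50.965 37.276 34.277 33.623 32.061]
t 10.05 [ 487.239 -369.932  170.887] [-3.141 -0.002  1.822] w 85.3
  -0.01 -0.02 0.94 | -0.00
  -0.01 -0.02 0.94 | -0.00
  -0.01 -0.02 0.94 | -0.00
  -0.01 -0.02 0.94 | -0.00
  -0.01 -0.02 0.94 | -0.00
  -0.01 -0.02 0.94 | -0.00
```

Request:
arm_command(series=[[-0.1,-0.09,0.95,0,0,0,-1],[0,0,0.95,0,0,0,-1],[0,0,0.95,0,0,0,-1],[0,0,0.95,0,0,0,-1],[0,0,0.95,0,0,0,-1],[0,0,0.7,0,0,0,-1],[0,0,0.22,0,0,0,-1],[0,0,0,0,0,0,-1]])

```text
time_s: 10.85
ee_pos: [485.6, -373.1, 1.1]
tcp_rot: [-3.141, -0.002, 1.823]
ft_force: [-0.3, 0.7, -0.1]
width: 85.8
grasp_force: 0.0
```

Request:
arm_command(series=[[0,0,0,0,0,0,1],[0,0,0,0,0,0,1],[0,0,0,0,0,0,1],[0,0,0,0,0,0,1],[0,0,0,0,0,0,1],[0,0,0,0,0,0,1]])

```text
time_s: 11.45
ee_pos: [486.2, -374.9, 3.2]
tcp_rot: [3.141, 0.001, 1.821]
ft_force: [-1.1, 0.7, 7.7]
width: 39.6
grasp_force: 39.2
```

```bash
python3 -c "
from h import *
print(get_state()['ft_force'],get_state()['grasp_force'])
plan((484,-373,120,1.823,4),(512.4,-37.2,120,1.823,12))"
```

```text
[-1.081  0.704  7.678] 39.222707748413086
t 11.45 [ 486.157 -374.895    3.154] [3.141 0.001 1.821] w 39.6
  0.02 -0.01 -0.97 | -0.00
  0.02 -0.01 -0.97 | -0.00
  0.02 -0.01 -0.97 | -0.00
  0.02 -0.01 -0.97 | -0.00
  0.88 0.31 -0.00 | -0.00
  0.88 0.31 -0.00 | -0.00
  0.88 0.31 -0.00 | -0.00
  0.88 0.31 -0.00 | -0.00
  0.88 0.31 -0.00 | -0.00
  0.88 0.31 -0.00 | -0.00
  0.88 0.31 -0.00 | -0.00
  0.88 0.31 -0.00 | -0.00
  0.88 0.31 -0.00 | -0.00
  0.88 0.31 -0.00 | -0.00
  0.88 0.31 -0.00 | -0.00
  0.88 0.31 -0.00 | -0.00
```

Request:
arm_command(series=[[0,0,-0.5,0,0,0,1],[0,0,-0.8,0,0,0,1],[0,0,-1,0,0,0,1],[0,0,-1,0,0,0,1],[0,0,0,0,0,0,1],[0,0,0,0,0,0,1]])

```text
time_s: 12.05
ee_pos: [485.8, -374.9, 102.2]
tcp_rot: [3.14, 0.002, 1.821]
ft_force: [-1.6, -0.4, -1.5]
width: 39.6
grasp_force: 40.5
```

Run:
```python
from h import *
m=cams.camera_model('wrist');p,d=cams.camera('wrist');np.savez('pics/w6.npz',p=p,d=d)
cv2.imwrite('pics/w6.png',p[...,::-1]);print(get_state()['ee_pos'],get_state()['width'])
```

```text
[ 485.192 -374.657  101.065] 39.329561636670874
```

View pics/w6.png

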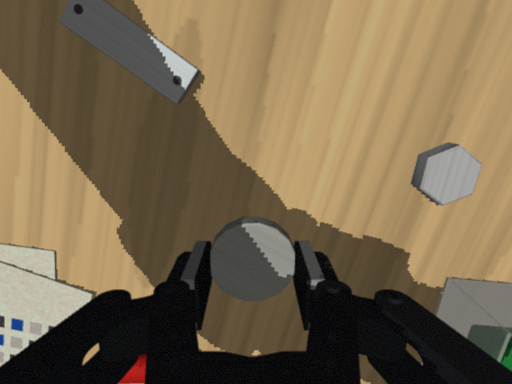

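The disc is held flat with its top centred at (253,260). I'll work out its offset from the TCP.

Run:
```python
from h import *
m=cams.camera_model('wrist');s=get_state()
c=ray(m,[(253,260)],108)[0];o=c-s['ee_pos'][:2];print(c,o, 'edges',ray(m,[(210,260),(296,260)],108))
g=bed(-40,0)-o;plan((*g,101,1.823,12))
```

```text
[ 483.466 -372.798] [-1.726  1.859] edges [[ 463.973 -377.8  ]
 [ 502.957 -367.796]]
t 12.10 [ 485.192 -374.657  101.065] [-3.141  0.     1.821] w 39.3
  0.89 0.31 0.00 | -0.00
  0.89 0.31 0.00 | -0.00
  0.89 0.31 0.00 | -0.00
  0.89 0.31 0.00 | -0.00
  0.89 0.31 0.00 | -0.00
  0.89 0.31 0.00 | -0.00
  0.89 0.31 0.00 | -0.00
  0.89 0.31 0.00 | -0.00
  0.89 0.31 0.00 | -0.00
  0.89 0.31 0.00 | -0.00
  0.89 0.31 0.00 | -0.00
  0.89 0.31 0.00 | -0.00
```

Request:
arm_command(series=[[0.89,0.31,0,0,0,0,1],[0.89,0.31,0,0,0,0,1],[0.89,0.31,0,0,0,0,1],[0.89,0.31,0,0,0,0,1],[0.89,0.31,0,0,0,0,1],[0.89,0.31,0,0,0,0,1]])

```text
time_s: 12.7
ee_pos: [499.1, -204.3, 99.8]
tcp_rot: [-3.14, -0.001, 1.821]
ft_force: [0.4, -0.7, -0.2]
width: 39.2
grasp_force: 40.5
```

Request:
arm_command(series=[[0.89,0.31,0,0,0,0,1],[0.89,0.31,0,0,0,0,1],[0.89,0.31,0,0,0,0,1],[0.89,0.31,0,0,0,0,1],[0.89,0.31,0,0,0,0,1],[0.89,0.31,0,0,0,0,1],[0,0,0.9,0,0,0,1],[0,0,0.7,0,0,0,1]])

```text
time_s: 13.5
ee_pos: [513.8, -35.3, 51.5]
tcp_rot: [-3.141, -0.001, 1.823]
ft_force: [-0.2, -0.1, -0.6]
width: 39.7
grasp_force: 40.5
```

Request:
arm_command(series=[[0,0,0,0,0,0,1],[0,0,0,0,0,0,1]])

```text
time_s: 13.7
ee_pos: [513.7, -36.4, 52.4]
tcp_rot: [-3.14, -0.001, 1.822]
ft_force: [-0.4, 0.3, -1.2]
width: 39.2
grasp_force: 40.6
```

Run:
```python
from h import *
m=cams.camera_model('wrist');p,d=cams.camera('wrist');np.savez('pics/w7.npz',p=p,d=d)
cv2.imwrite('pics/w7.png',p[...,::-1]);print(get_state()['ee_pos'],tobed(get_state()['ee_pos'][:2]))
```

```text
[514.275 -36.539  53.048] [[-39.682  -2.421]]
```

View pics/w7.png

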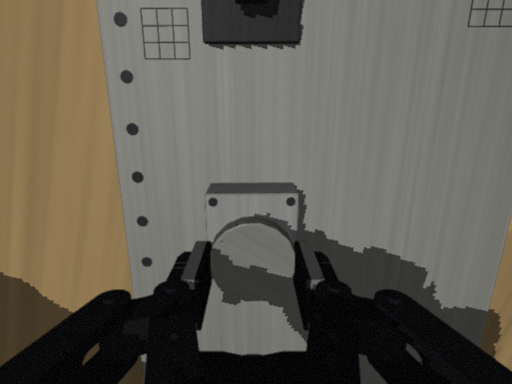

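The disc is above the riser. The riser's back holes show at (213,202) and (291,202), and the disc's centre at (253,260).

Run:
```python
from h import *
m=cams.camera_model('wrist');s=get_state()
print('holes',tobed(ray(m,[(213,202),(291,202)],33)),'edge',tobed(ray(m,[(207,193.5),(298,193.5)],33)))
print('disc',tobed(ray(m,[(253,260)],s['ee_pos'][2]+7)),'foot',tobed(ray(m,[(203,44),(301,44)],14)))
```

```text
holes [[-62.049  19.724]
 [-20.69   19.698]] edge [[-65.038  24.419]
 [-17.167  24.388]]
disc [[-40.891  -0.132]] foot [[-66.578  99.171]
 [-16.05   99.125]]
```

Request:
arm_command(series=[[-0.02,-0.01,0.25,0,0,0,1],[0,0,0.2,0,0,0,1],[0,0,0.08,0,0,0,1],[0,0,0,0,0,0,1],[0,0,0,0,0,0,1]])

```text
time_s: 14.25
ee_pos: [514.2, -37.1, 37.0]
tcp_rot: [-3.142, -0.0, 1.821]
ft_force: [0.5, 0.8, -0.9]
width: 39.3
grasp_force: 40.6
```

Request:
arm_command(series=[[0,0,0.03,0,0,0,1],[0,0,0.03,0,0,0,1],[0,0,0,0,0,0,1]])

```text
time_s: 14.55
ee_pos: [514.4, -37.1, 36.1]
tcp_rot: [3.141, 0.001, 1.821]
ft_force: [-3.3, 0.6, 12.4]
width: 39.5
grasp_force: 42.0
```

Request:
arm_command(series=[[0,0,-0.02,0,0,0,1],[0,0,0,0,0,0,0],[0,0,0,0,0,0,-1],[0,0,0,0,0,0,-1],[0,0,-0.3,0,0,0,-1],[0,0,-1,0,0,0,-1],[0,0,-1,0,0,0,-1],[0,0,-1,0,0,0,-1]])

```text
time_s: 15.35
ee_pos: [513.9, -37.0, 136.3]
tcp_rot: [-3.141, -0.0, 1.822]
ft_force: [0.9, 0.9, -0.8]
width: 85.2
grasp_force: 0.0
```

Request:
arm_command(series=[[0,0,-0.6,0,0,0,-1],[0,0,0,0,0,0,-1],[0,0,0,0,0,0,-1]])

```text
time_s: 15.65
ee_pos: [514.1, -37.3, 153.0]
tcp_rot: [3.141, 0.0, 1.821]
ft_force: [0.1, -0.2, 0.3]
width: 85.0
grasp_force: 0.0
```

Run:
```python
from h import *
m=cams.camera_model('wrist');p,d=cams.camera('wrist');np.savez('pics/w8.npz',p=p,d=d)
cv2.imwrite('pics/w8.png',p[150:270,150:350,::-1].repeat(3,0).repeat(3,1))
plan((605.9,308.5,155,1.823,12))
```

```text
t 15.70 [513.728 -37.327 152.345] [-3.141 -0.     1.821] w 84.9
  0.87 0.49 -0.01 | -0.00
  0.87 0.49 -0.01 | -0.00
  0.87 0.49 -0.01 | -0.00
  0.87 0.49 -0.01 | -0.00
  0.87 0.49 -0.01 | -0.00
  0.87 0.49 -0.01 | -0.00
  0.87 0.49 -0.01 | -0.00
  0.87 0.49 -0.01 | -0.00
  0.87 0.49 -0.01 | -0.00
  0.87 0.49 -0.01 | -0.00
  0.87 0.49 -0.01 | -0.00
  0.87 0.49 -0.01 | -0.00
```

View pics/w8.png

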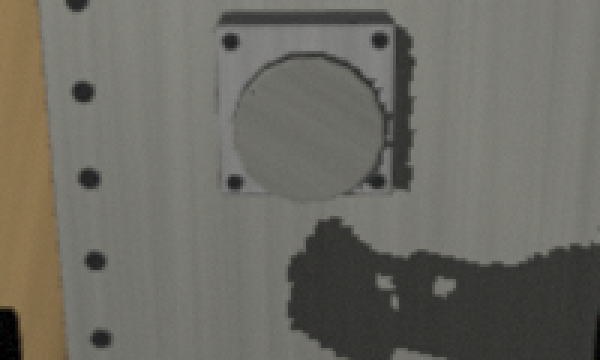

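The disc rests on the riser, with its centre at full-frame (252.7,192.7). The riser holes average (251.9,187.1). I'll cast both while moving on to the ring.

Run:
```python
from h import *
m=cams.camera_model('wrist')
print('disc',tobed(ray(m,[(252.7,192.7)],43)),'riser',tobed(ray(m,np.array([(231,41),(380,40),(235,182),(377,182)])/3+150,33).mean(0)))
```

```text
disc [[-41.658  -1.534]] riser [[-42.31    0.058]]
```

Request:
arm_command(series=[[0.87,0.49,0,0,0,0,-1],[0.87,0.49,0,0,0,0,-1],[0.87,0.49,0,0,0,0,-1],[0.87,0.49,0,0,0,0,-1],[0.87,0.49,0,0,0,0,-1],[0.87,0.49,0,0,0,0,-1]])

```text
time_s: 16.3
ee_pos: [560.3, 137.4, 151.3]
tcp_rot: [-3.139, -0.0, 1.822]
ft_force: [1.1, -0.2, -0.3]
width: 85.6
grasp_force: 0.0
```

Request:
arm_command(series=[[0.87,0.49,0,0,0,0,-1],[0.87,0.49,0,0,0,0,-1],[0.87,0.49,0,0,0,0,-1],[0.87,0.49,0,0,0,0,-1],[0.87,0.49,0,0,0,0,-1],[0.87,0.49,0,0,0,0,-1],[0,0,0,0,0,0,-1],[0,0,0,0,0,0,-1]])

```text
time_s: 17.1
ee_pos: [606.5, 310.4, 150.9]
tcp_rot: [-3.139, 0.001, 1.823]
ft_force: [0.6, -0.9, -0.0]
width: 85.7
grasp_force: 0.0
```

Run:
```python
from h import *
m=cams.camera_model('wrist');p,d=cams.camera('wrist');np.savez('pics/w9.npz',p=p,d=d)
cv2.imwrite('pics/w9.png',p[...,::-1])
r,c=blob(p,m,(605.9,308.5+15),14);print(r,cv2.boundingRect(c))
plan((r[0],r[1],1,1.823,7))
```

```text
[603.385 310.335  37.953  37.838   1.825] (230, 164, 43, 42)
t 17.15 [606.885 309.123 151.249] [-3.139  0.001  1.821] w 85.6
  0.01 -0.01 0.72 | -0.00
  0.01 -0.01 0.72 | -0.00
  0.01 -0.01 0.72 | -0.00
  0.01 -0.01 0.72 | -0.00
  0.01 -0.01 0.72 | -0.00
  0.01 -0.01 0.72 | -0.00
  0.01 -0.01 0.72 | -0.00
```

Request:
arm_command(series=[[0.02,-0.07,0.95,0,0,0,-1],[0,0,0.95,0,0,0,-1],[0,0,0.95,0,0,0,-1],[0,0,0.95,0,0,0,-1],[0,0,0.7,0,0,0,-1],[0,0,0.5,0,0,0,-1],[0,0,0,0,0,0,-1],[0,0,0,0,0,0,-1]])

```text
time_s: 17.95
ee_pos: [605.6, 309.7, 3.2]
tcp_rot: [3.141, 0.0, 1.821]
ft_force: [1.0, 0.3, 0.3]
width: 85.3
grasp_force: 0.0
```

Request:
arm_command(series=[[0,0,0,0,0,0,1],[0,0,0,0,0,0,1],[0,0,0,0,0,0,1],[0,0,0,0,0,0,1],[0,0,0,0,0,0,1],[0,0,0,0,0,0,1]])

```text
time_s: 18.55
ee_pos: [605.7, 310.3, 3.9]
tcp_rot: [3.14, -0.0, 1.821]
ft_force: [-2.0, -0.7, 6.3]
width: 37.7
grasp_force: 39.6
```

Request:
arm_command(series=[[0,0,-0.5,0,0,0,1],[0,0,-0.8,0,0,0,1],[0,0,-1,0,0,0,1],[0,0,-1,0,0,0,1],[0,0,0,0,0,0,1],[0,0,0,0,0,0,1]])

```text
time_s: 19.15
ee_pos: [605.6, 310.2, 103.2]
tcp_rot: [3.14, -0.0, 1.821]
ft_force: [0.8, -0.1, -2.0]
width: 37.5
grasp_force: 40.5
```

Run:
```python
from h import *
m=cams.camera_model('wrist');p,d=cams.camera('wrist');np.savez('pics/w10.npz',p=p,d=d)
cv2.imwrite('pics/w10.png',p[...,::-1])
plan((*bed(-39,-65),103,1.823,16))
```

```text
t 19.20 [605.084 309.795 102.013] [3.142 0.    1.821] w 37.7
  -0.78 -0.36 -0.00 | -0.00
  -0.78 -0.36 -0.00 | -0.00
  -0.78 -0.36 -0.00 | -0.00
  -0.78 -0.36 -0.00 | -0.00
  -0.78 -0.36 -0.00 | -0.00
  -0.78 -0.36 -0.00 | -0.00
  -0.78 -0.36 -0.00 | -0.00
  -0.78 -0.36 -0.00 | -0.00
  -0.78 -0.36 -0.00 | -0.00
  -0.78 -0.36 -0.00 | -0.00
  -0.78 -0.36 -0.00 | -0.00
  -0.78 -0.36 -0.00 | -0.00
  -0.78 -0.36 -0.00 | -0.00
  -0.78 -0.36 -0.00 | -0.00
  -0.78 -0.36 -0.00 | -0.00
  -0.78 -0.36 -0.00 | -0.00
```

View pics/w10.png

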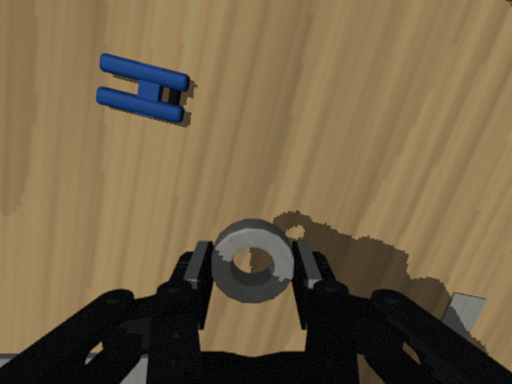

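The ring is held level, with its front rim at about (253,302). I'll get its centre from that rim.

Run:
```python
from h import *
m=cams.camera_model('wrist');s=get_state();p=np.load('pics/w10.npz')['p']
h=cv2.cvtColor(p,cv2.COLOR_RGB2HSV);col=(h[:,249:258,1].mean(1)<60)&(h[:,249:258,2].mean(1)>25);print(np.flatnonzero(np.diff(col[180:345].astype(int)))+180)
e=np.array(s['ee_pos'][:2])
for v in(300,301,302,303):print(v,(tobed(ray(m,[(253,v)],s['ee_pos'][2]+10.3))-tobed(e))[0]+[0,20])
pd=np.load('pics/w6.npz')['p'];h=cv2.cvtColor(pd,cv2.COLOR_RGB2HSV);col=(h[:,249:258,1].mean(1)<60);print(np.flatnonzero(np.diff(col[180:345].astype(int)))+180)
```

```text
[218 247 272 302]
300 [-1.21   2.883]
301 [-1.21   2.333]
302 [-1.21   1.781]
303 [-1.21   1.229]
[216 300]
```

Request:
arm_command(series=[[-0.78,-0.36,0,0,0,0,1],[-0.78,-0.36,0,0,0,0,1],[-0.78,-0.36,0,0,0,0,1],[-0.78,-0.36,0,0,0,0,1],[-0.78,-0.36,0,0,0,0,1],[-0.78,-0.36,0,0,0,0,1],[-0.78,-0.36,0,0,0,0,1],[-0.78,-0.36,0,0,0,0,1]])

```text
time_s: 20.0
ee_pos: [566.9, 106.0, 100.7]
tcp_rot: [-3.139, -0.0, 1.821]
ft_force: [0.3, -0.8, -1.1]
width: 37.4
grasp_force: 40.5
```

Request:
arm_command(series=[[-0.78,-0.36,0,0,0,0,1],[-0.78,-0.36,0,0,0,0,1],[-0.78,-0.36,0,0,0,0,1],[-0.78,-0.36,0,0,0,0,1],[-0.78,-0.36,0,0,0,0,1],[-0.78,-0.36,0,0,0,0,1],[-0.78,-0.36,0,0,0,0,1],[-0.78,-0.36,0,0,0,0,1]])

```text
time_s: 20.8
ee_pos: [529.6, -96.5, 100.8]
tcp_rot: [-3.14, -0.001, 1.821]
ft_force: [0.4, -0.1, -1.2]
width: 37.2
grasp_force: 40.5
```

Request:
arm_command(series=[[0,0,0.7,0,0,0,1],[0,0,0.6,0,0,0,1],[0,0,0,0,0,0,1],[0,0,0,0,0,0,1]])

```text
time_s: 21.2
ee_pos: [530.1, -95.2, 62.3]
tcp_rot: [-3.14, -0.001, 1.822]
ft_force: [0.3, 0.8, -1.0]
width: 37.7
grasp_force: 40.5
```

Run:
```python
from h import *
m=cams.camera_model('wrist');p,d=cams.camera('wrist');np.savez('pics/w11.npz',p=p,d=d)
cv2.imwrite('pics/w11.png',p[...,::-1]);s=get_state();print(s['ee_pos'],tobed(s['ee_pos'][:2]))
plan((*bed(-39.9,-64.3),13,1.823,3))
```

```text
[530.648 -95.108  62.869] [[-38.43  -63.223]]
t 21.25 [530.648 -95.108  62.869] [-3.141 -0.     1.822] w 37.5
  -0.01 -0.02 0.55 | -0.00
  -0.01 -0.02 0.55 | -0.00
  -0.01 -0.02 0.55 | -0.00
```

View pics/w11.png

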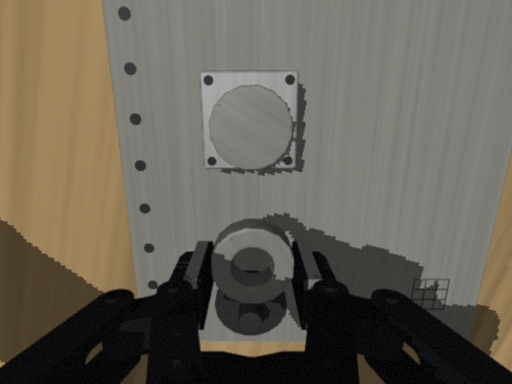

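Riser and disc are clearly seen: holes at (208,80), (290,80), (212,161) and (288,161), and the disc centred near (251,127). The ring is held above its place, with the round foot beneath it at (251,312).

Run:
```python
from h import *
m=cams.camera_model('wrist');s=get_state()
r=tobed(ray(m,[(208,80),(290,80),(212,161),(288,161)],33));print('riser',r.mean(0),r)
print('disc',tobed(ray(m,[(251,127)],43)),'l,r,t,b',tobed(ray(m,[(209,127),(293.5,127),(251,84.5),(251,170)],43)))
print('ring',tobed(ray(m,[(253,302)],s['ee_pos'][2]+10.3))+[0,20])
```

```text
riser [-41.418  -0.318] [[-62.315  20.337]
 [-20.94   20.33 ]
 [-61.785 -20.969]
 [-20.632 -20.971]]
disc [[-40.605  -2.123]] l,r,t,b [[-61.394  -2.12 ]
 [-19.57   -2.125]
 [-40.581  17.762]
 [-40.63  -23.808]]
ring [[-39.627 -61.45 ]]
```

Request:
arm_command(series=[[0,-0.05,0.6,0,0,0,1],[0,0,0.6,0,0,0,1],[0,0,0.4,0,0,0,1],[0,0,0,0,0,0,1],[0,0,0,0,0,0,1]])

```text
time_s: 21.75
ee_pos: [529.5, -95.7, 15.2]
tcp_rot: [3.141, 0.0, 1.822]
ft_force: [0.2, 0.5, -1.1]
width: 37.5
grasp_force: 40.5
```

Run:
```python
from h import *
m=cams.camera_model('wrist');p,d=cams.camera('wrist');np.savez('pics/w12.npz',p=p,d=d)
cv2.imwrite('pics/w12.png',p[...,::-1]);s=get_state();print(s['ee_pos'],s['ft_force'],tobed(s['ee_pos'][:2]))
print(tobed(ray(m,[(253,302)],s['ee_pos'][2]+10.3))+[0,20])
# dark holes on the riser
g=cv2.cvtColor(p,cv2.COLOR_RGB2GRAY);b=((g<60)*255).astype(np.uint8)
for c in cv2.findContours(b,cv2.RETR_LIST,cv2.CHAIN_APPROX_NONE)[0]:
    x,y,w,h=cv2.boundingRect(c)
    if 6<w<20 and 6<h<20:
        u=(x+w/2-.5,y+h/2-.5);print(u,w,h,tobed(ray(m,[u],33)),tobed(ray(m,[u],8)))
```

```text
[529.713 -95.754  15.444] [-0.315 -0.416 -1.25 ] [[-39.496 -63.615]]
[[-40.873 -61.483]]
(376.5, 379.0) 8 9 [[  19.435 -120.022]] [[  31.563 -146.138]]
(413.5, 355.5) 12 14 [[  35.477 -105.954]] [[  50.81  -129.259]]
(485.5, 342.0) 10 11 [[ 68.118 -98.207]] [[  89.972 -119.964]]
(472.0, 341.0) 9 9 [[ 61.677 -97.638]] [[  82.244 -119.281]]
(299.5, 342.5) 10 16 [[-19.076 -98.447]] [[ -14.642 -120.253]]
(297.0, 329.5) 19 18 [[-20.538 -91.176]] [[ -16.396 -111.528]]
(448.0, 312.0) 9 9 [[ 47.653 -81.732]] [[  65.419 -100.198]]
(267.5, 310.5) 8 12 [[-34.32  -80.898]] [[-32.932 -99.197]]
(240.5, 308.0) 12 13 [[-46.545 -79.571]] [[-47.6   -97.605]]
(223.0, 296.0) 11 15 [[-54.292 -73.321]] [[-56.895 -90.107]]
(285.5, 291.0) 8 7 [[-26.459 -70.776]] [[-23.5   -87.053]]
(289.0, 289.0) 7 9 [[-24.937 -69.761]] [[-21.675 -85.836]]
(255.5, 290.0) 18 11 [[-39.788 -70.262]] [[-39.493 -86.436]]
(419.5, 285.5) 14 16 [[ 32.662 -68.02 ]] [[ 47.432 -83.746]]
(314.0, 283.0) 15 13 [[-14.019 -66.744]] [[ -8.575 -82.216]]
(384.5, 276.5) 8 18 [[ 16.667 -63.525]] [[ 28.242 -78.353]]
(115.5, 237.5) 12 12 [[-98.811 -44.938]] [[-110.308  -56.052]]
(316.0, 185.5) 7 10 [[-15.66  -22.337]] [[-10.545 -28.936]]
(108.0, 184.0) 13 13 [[-98.96  -21.684]] [[-110.487  -28.152]]
(199.0, 182.0) 11 11 [[-62.494 -20.873]] [[-66.736 -27.179]]
(301.0, 181.0) 13 11 [[-21.755 -20.477]] [[-17.857 -26.705]]
(100.0, 124.0) 15 15 [[-98.954   1.804]] [[-110.481    0.029]]
(192.5, 71.5) 12 12 [[-62.873  20.409]] [[-67.19  22.35]]
(305.5, 70.5) 12 12 [[-21.912  20.734]] [[-18.045  22.74 ]]
(91.0, 57.5) 15 16 [[-98.997  25.112]] [[-110.532   27.993]]
```

View pics/w12.png

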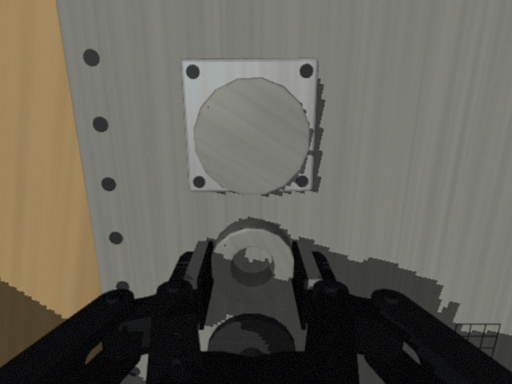

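Riser centre reads (-42.2,-0.05) against bed holes reading x=-110.4 (true -108), so the riser is right within 0.5 mm. The ring, still held, needs about -1.2 mm in x. Setting it down.

Request:
arm_command(series=[[-0.01,-0.04,0.05,0,0,0,1],[0,0,0.05,0,0,0,1],[0,0,0.02,0,0,0,1],[0,0,0,0,0,0,1]])

```text
time_s: 22.2
ee_pos: [528.2, -96.7, 11.8]
tcp_rot: [3.141, 0.001, 1.821]
ft_force: [-2.5, -0.5, 7.4]
width: 37.5
grasp_force: 41.3
```

Request:
arm_command(series=[[0,0,0,0,0,0,0],[0,0,0,0,0,0,-1],[0,0,0,0,0,0,-1],[0,0,-0.3,0,0,0,-1],[0,0,-1,0,0,0,-1],[0,0,-1,0,0,0,-1],[0,0,-1,0,0,0,-1],[0,0,-1,0,0,0,-1]])

```text
time_s: 23.0
ee_pos: [527.8, -96.3, 141.9]
tcp_rot: [3.142, -0.0, 1.822]
ft_force: [0.8, -0.6, -0.5]
width: 85.4
grasp_force: 0.0
```

Request:
arm_command(series=[[0,0,-0.6,0,0,0,-1],[0,0,0,0,0,0,-1],[0,0,0,0,0,0,-1]])

```text
time_s: 23.3
ee_pos: [528.0, -96.6, 158.4]
tcp_rot: [3.141, 0.0, 1.821]
ft_force: [-1.0, -0.3, -0.7]
width: 85.5
grasp_force: 0.0
```

Run:
```python
from h import *
m=cams.camera_model('wrist');p,d=cams.camera('wrist');np.savez('pics/w13.npz',p=p,d=d)
g=cv2.cvtColor(p,cv2.COLOR_RGB2GRAY)
cv2.imwrite('pics/w13.png',cv2.resize(p[40:310,100:400,::-1],None,fx=2.2,fy=2.2,interpolation=cv2.INTER_CUBIC))
s=get_state();print(s['ee_pos'],tobed(s['ee_pos'][:2]))
print(proj(m,[[*bed(-42,-62.5),22],[*bed(-42,0),43]]))
b=((g<60)*255).astype(np.uint8)
for c in cv2.findContours(b,cv2.RETR_LIST,cv2.CHAIN_APPROX_NONE)[0]:
    x,y,w,h=cv2.boundingRect(c)
    if 4<w<18 and 4<h<18 and y<300:
        u=(x+w/2-.5,y+h/2-.5);print(u,w,h,tobed(ray(m,[u],33)),tobed(ray(m,[u],8)))
```

```text
[527.613 -96.568 157.715] [[-41.733 -63.88 ]]
[[253.203 184.273]
 [253.299 113.058]]
(394.0, 301.0) 17 9 [[  93.548 -175.836]] [[ 106.268 -193.168]]
(334.5, 299.0) 6 7 [[  36.083 -173.544]] [[  43.448 -190.663]]
(343.5, 297.5) 8 8 [[  44.598 -171.892]] [[  52.756 -188.857]]
(336.0, 292.5) 5 8 [[  36.993 -166.378]] [[  44.442 -182.83 ]]
(454.0, 286.0) 5 5 [[ 148.377 -159.433]] [[ 166.204 -175.238]]
(339.0, 284.5) 9 10 [[  39.188 -157.69 ]] [[  46.842 -173.332]]
(401.0, 279.5) 5 8 [[  97.183 -152.396]] [[ 110.241 -167.545]]
(338.0, 277.5) 11 8 [[  37.671 -150.2  ]] [[  45.185 -165.144]]
(342.0, 275.5) 7 6 [[  41.263 -148.084]] [[  49.111 -162.831]]
(404.0, 274.0) 5 5 [[  99.221 -146.564]] [[ 112.468 -161.17 ]]
(99.0, 277.0) 7 9 [[-186.868 -149.416]] [[-200.276 -164.287]]
(43.5, 272.5) 8 8 [[-238.089 -144.606]] [[-256.269 -159.029]]
(100.5, 263.5) 6 14 [[-183.526 -135.291]] [[-196.622 -148.846]]
(44.0, 262.0) 7 15 [[-235.574 -133.687]] [[-253.519 -147.093]]
(60.5, 257.5) 6 6 [[-219.517 -129.094]] [[-235.966 -142.072]]
(185.5, 256.0) 6 5 [[-104.308 -127.693]] [[-110.023 -140.54 ]]
(45.0,
[... 1275 characters left out ...]
779]] [[-230.037  -69.578]]
(54.0, 184.0) 5 5 [[-213.028  -59.222]] [[-228.872  -65.69 ]]
(179.5, 173.5) 6 6 [[-104.703  -50.116]] [[-110.455  -55.735]]
(258.5, 165.0) 14 5 [[-37.569 -42.851]] [[-37.066 -47.794]]
(10.0, 152.5) 5 8 [[-244.875  -32.071]] [[-263.687  -36.009]]
(177.5, 143.5) 6 6 [[-104.682  -24.737]] [[-110.431  -27.992]]
(277.5, 138.0) 6 5 [[-22.03 -20.31]] [[-20.079 -23.153]]
(175.5, 111.5) 6 6 [[-104.553    0.878]] [[-110.291    0.01 ]]
(279.0, 85.0) 5 5 [[-21.75   20.964]] [[-19.773  21.967]]
(173.0, 77.5) 7 6 [[-104.717   26.581]] [[-110.47    28.108]]
(170.5, 41.5) 6 8 [[-104.769   52.239]] [[-110.526   56.156]]
(168.0, 3.5) 7 8 [[-104.718   77.732]] [[-110.471   84.025]]
```

View pics/w13.png

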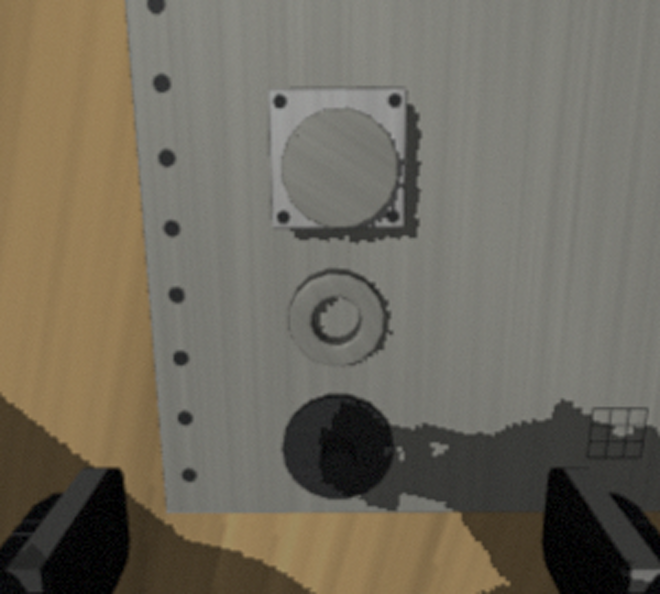

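The ring centre at (253.2,184.5) matches its target pixel (253.2,184.3). The disc centre at about (254.8,116.1) should be at (253.3,113.1), so it is about 2.8 mm off in y and 1.3 mm in x. I'll regrip it and correct.

Request:
arm_command(series=[[0.7,0.03,0,0,0,0,-1],[0.7,0.02,0,0,0,0,-1],[0.63,0,0,0,0,0,-1],[0,0,1,0,0,0,-1],[0,0,1,0,0,0,-1],[0,0,1,0,0,0,-1],[0,0,0.7,0,0,0,-1],[0,0,0.34,0,0,0,-1]])

```text
time_s: 24.15
ee_pos: [512.6, -36.9, 34.2]
tcp_rot: [-3.137, -0.002, 1.822]
ft_force: [0.2, 0.0, 0.0]
width: 85.4
grasp_force: 0.0
```

Request:
arm_command(series=[[0,0,0,0,0,0,-1],[0,0,0,0,0,0,1],[0,0,0,0,0,0,1],[0,0,0,0,0,0,1],[0,0,0,0,0,0,1],[0,0,0,0,0,0,1]], squeeze=30)

```text
time_s: 24.75
ee_pos: [515.0, -37.2, 38.0]
tcp_rot: [3.14, 0.001, 1.821]
ft_force: [-1.9, -0.7, 7.3]
width: 39.9
grasp_force: 29.3
```

Request:
arm_command(series=[[0,0,-0.2,0,0,0,1],[0,0,0,0,0,0,1],[0,0,0,0,0,0,1]])

```text
time_s: 25.05
ee_pos: [514.7, -37.2, 43.3]
tcp_rot: [3.141, 0.0, 1.821]
ft_force: [-0.5, -0.8, -1.2]
width: 39.6
grasp_force: 30.3
```

Run:
```python
from h import *
v=[]
for i in range(3):
    m=cams.camera_model('wrist');p,d=cams.camera('wrist');s=get_state();v.append(tobed(s['ee_pos'][:2])[0])
print(np.array(v),s['ee_pos'][2],s['ft_force'])
np.savez('pics/w14.npz',p=p,d=d)
g=cv2.cvtColor(p,cv2.COLOR_RGB2GRAY);h=cv2.cvtColor(p,cv2.COLOR_RGB2HSV)
b=((g<70)*255).astype(np.uint8)
for c in cv2.findContours(b,cv2.RETR_LIST,cv2.CHAIN_APPROX_NONE)[0]:
    x,y,w,hh=cv2.boundingRect(c)
    if 7<w<16 and 7<hh<16 and y<240 and 170<x<330:
        u=(x+w/2-.5,y+hh/2-.5);print(u,w,hh,tobed(ray(m,[u],33)))
cv2.imwrite('pics/w14.png',cv2.resize(p[130:330,150:350,::-1],None,fx=3,fy=3,interpolation=cv2.INTER_CUBIC))
```

```text
[[-39.608  -3.12 ]
 [-39.723  -3.094]
 [-39.741  -3.012]] 42.82913991562994 [ 0.15  -0.144 -1.255]
(209.0, 206.0) 9 9 [[-62.831  20.185]]
(291.0, 205.0) 9 9 [[-21.914  20.677]]
```

View pics/w14.png

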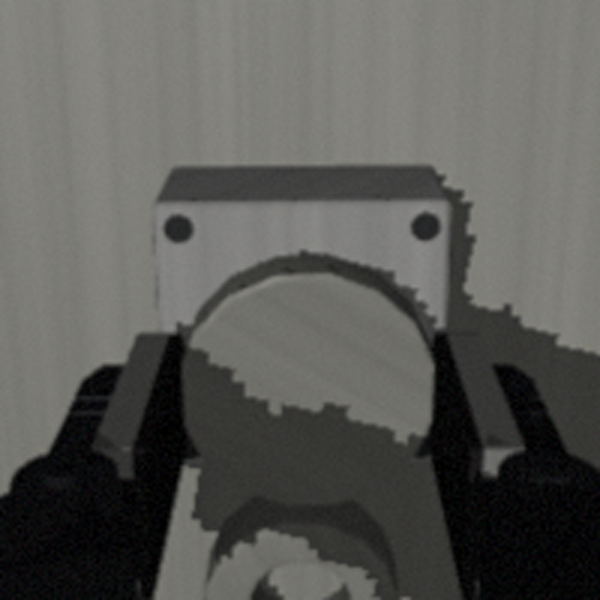

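The riser's holes are at (209,206) and (291,205), and the disc, lifted clear, is centred at u=253.2. I'll shift it +2.7 mm in y and -1.2 mm in x, then set it down. That was my 14th picture, so the rest is by numbers only.

Request:
arm_command(series=[[0.09,-0.04,0,0,0,0,1],[0,0,0.1,0,0,0,1],[0,0,0.1,0,0,0,1],[0,0,0,0,0,0,1]])

```text
time_s: 25.6
ee_pos: [512.7, -34.6, 37.1]
tcp_rot: [3.141, 0.0, 1.822]
ft_force: [-1.6, -0.2, 6.2]
width: 39.3
grasp_force: 35.5
```

Request:
arm_command(series=[[0,0,0,0,0,0,0],[0,0,0,0,0,0,-1],[0,0,0,0,0,0,-1],[0,0,-0.3,0,0,0,-1],[0,0,-1,0,0,0,-1],[0,0,-1,0,0,0,-1],[0,0,-1,0,0,0,-1],[0,0,-0.5,0,0,0,-1]])

```text
time_s: 26.4
ee_pos: [513.4, -34.5, 153.8]
tcp_rot: [3.139, 0.001, 1.821]
ft_force: [-0.5, -0.3, 0.3]
width: 85.4
grasp_force: 0.0
```

Request:
arm_command(series=[[0,0,0,0,0,0,-1],[0,0,0,0,0,0,-1]])

```text
time_s: 26.6
ee_pos: [512.5, -35.0, 151.1]
tcp_rot: [3.141, 0.0, 1.821]
ft_force: [0.1, 0.2, -0.0]
width: 85.2
grasp_force: 0.0
```

```bash
cat >> h.py <<'E'
def circ(p,m,guess,z,R):
    "circle of radius R nearest guess (world) on plane z: rectify the picture on the plane at 5 px/mm and Hough"
    g=np.array(guess);q=5;n=45
    gx,gy=np.meshgrid(np.arange(-n,n,1/q),np.arange(-n,n,1/q))
    P=np.c_[gx.ravel()+g[0],gy.ravel()+g[1],np.full(gx.size,z)]
    uv=proj(m,P).astype(np.float32).reshape(*gx.shape,2)
    im=cv2.remap(cv2.cvtColor(p,cv2.COLOR_RGB2GRAY),uv[...,0],uv[...,1],cv2.INTER_CUBIC)
    im=cv2.GaussianBlur(im,(0,0),3)
    c=cv2.HoughCircles(im,cv2.HOUGH_GRADIENT,1,20*q,param1=40,param2=12,minRadius=int((R-1.5)*q),maxRadius=int((R+1.5)*q))
    return None if c is None else c[0,:3]/q-[n,n,0]+[*g,0]
E
python3 - <<'E'
from h import *
m=cams.camera_model('wrist');p,d=cams.camera('wrist');np.savez('pics/w15.npz',p=p,d=d)
for nm,b,z,R in(('disc',(-42,0),43,21),('ring',(-42,-62.5),22,20),('round foot',(-42,-125),14,25)):
    c=circ(p,m,bed(*b),z,R)
    if c is not None:
        for k in c: print(nm,tobed(k[:2])[0],k[2])
g=cv2.cvtColor(p,cv2.COLOR_RGB2GRAY);b=((g<70)*255).astype(np.uint8)
for c in cv2.findContours(b,cv2.RETR_LIST,cv2.CHAIN_APPROX_NONE)[0]:
    x,y,w,h=cv2.boundingRect(c)
    if 4<w<14 and 4<h<14 and y<250 and 160<x<300:
        u=(x+w/2-.5,y+h/2-.5);print(u,w,h,tobed(ray(m,[u],33)),tobed(ray(m,[u],8)))
plan((619.5,-317.4,140,1.62,14))
E
```

```text
disc [-42.448   1.871] 20.96000099182129
round foot [ -41.811 -122.261] 24.96000099182129
(280.5, 251.5) 6 6 [[-17.37  -56.035]] [[-14.957 -68.464]]
(297.0, 245.5) 9 8 [[ -2.9   -50.202]] [[  0.898 -62.071]]
(277.5, 245.0) 10 7 [[-20.18  -49.698]] [[-18.036 -61.519]]
(182.0, 239.5) 7 6 [[-104.363  -44.305]] [[-110.283  -55.61 ]]
(277.0, 214.0) 5 5 [[-21.241 -20.565]] [[-19.2   -29.596]]
(229.0, 214.0) 5 5 [[-62.472 -20.519]] [[-64.38  -29.546]]
(180.0, 212.5) 7 6 [[-104.469  -19.107]] [[-110.399  -27.998]]
(178.0, 183.5) 7 6 [[-104.453    6.556]] [[-110.381    0.123]]
(277.0, 167.0) 5 5 [[-22.113  20.465]] [[-20.155  15.364]]
(227.0, 167.0) 5 5 [[-63.224  20.509]] [[-65.203  15.412]]
(176.0, 153.0) 7 7 [[-104.353   32.103]] [[-110.272   28.116]]
(173.0, 121.0) 7 7 [[-104.965   57.442]] [[-110.943   55.883]]
(171.0, 86.5) 7 8 [[-104.643   83.219]] [[-110.589   84.128]]
(168.5, 50.5) 8 8 [[-104.633  108.555]] [[-110.578  111.891]]
(165.5, 11.5) 8 8 [[-104.832  134.36 ]] [[-110.797  140.168]]
t 26.65 [512.186 -34.959 150.509] [-3.141 -0.     1.821] w 85.5
  -0.71 0.08 0.03 | 0.10
  -0.71 0.09 0.03 | 0.10
  -0.71 0.10 0.03 | 0.10
  -0.71 0.11 0.03 | 0.10
  -0.71 0.12 0.03 | 0.10
  -0.71 0.13 0.03 | 0.10
  -0.71 0.14 0.03 | 0.10
  -0.70 0.15 0.03 | 0.10
  -0.70 0.16 0.03 | 0.10
  -0.70 0.17 0.03 | 0.10
  -0.70 0.18 0.03 | 0.10
  -0.69 0.19 0.03 | 0.10
  -0.69 0.20 0.03 | 0.10
  -0.69 0.21 0.03 | 0.10
```

Run:
```python
from h import *
import h
m=cams.camera_model('wrist')
# camera pose at w13/w11: present pose shifted by TCP difference (same yaw)
T=np.array(m['world_from_camera']);s=get_state()['ee_pos']
for f,e in(('w13',(527.7,-96.6,157.9)),('w12',(529.6,-95.7,15.3)),('w15',s)):
    M=dict(m);M['world_from_camera']=T.copy();M['world_from_camera'][:3,3]+=np.array(e)-s
    p=np.load('pics/%s.npz'%f)['p']
    for nm,b,z,R in(('disc',(-42,0),43,21),('ring',(-42,-62.5),22,20)):
        c=circ(p,M,bed(*b),z,R);print(f,nm,None if c is None else [(tobed(k[:2])[0],k[2]) for k in c])
    # left/right/top/bottom of the disc: gray profile along bed y through x=-41.5
    ys=np.arange(-30,30,1.);P=np.array([[*bed(-41.5,y),43] for y in ys]);uv=proj(M,P).astype(np.float32)
    g=cv2.remap(cv2.cvtColor(p,cv2.COLOR_RGB2GRAY),uv[:,0].copy(),uv[:,1].copy(),cv2.INTER_LINEAR).ravel();print([(int(y),int(v)) for y,v in zip(ys,g) if abs(abs(y)-22)<7])
```

```text
w13 disc [(array([-42.62 ,  -2.009]), np.float64(20.939998626708984))]
w13 ring [(array([-43.583, -63.435]), np.float64(19.380001068115234))]
[(-28, 113), (-27, 69), (-26, 54), (-25, 55), (-24, 54), (-23, 71), (-22, 111), (-21, 118), (-20, 117), (-19, 116), (-18, 117), (-17, 118), (-16, 119), (16, 121), (17, 119), (18, 133), (19, 153), (20, 152), (21, 154), (22, 154), (23, 153), (24, 137), (25, 114), (26, 127), (27, 125), (28, 127)]
w12 disc [(array([-41.508,  -2.502]), np.float64(20.520000457763672))]
w12 ring [(array([-41.315, -65.051]), np.float64(19.84000015258789))]
[(-28, 119), (-27, 118), (-26, 120), (-25, 119), (-24, 120), (-23, 115), (-22, 121), (-21, 121), (-20, 121), (-19, 121), (-18, 122), (-17, 123), (-16, 125), (16, 129), (17, 125), (18, 155), (19, 164), (20, 164), (21, 164), (22, 164), (23, 144), (24, 117), (25, 119), (26, 120), (27, 119), (28, 119)]
w15 disc [(array([-42.841,   1.146]), np.float64(19.96000099182129))]
w15 ring None
[(-28, 75), (-27, 100), (-26, 102), (-25, 112), (-24, 119), (-23, 119), (-22, 119), (-21, 114), (-20, 105), (-19, 109), (-18, 107), (-17, 108), (-16, 108), (16, 107), (17, 107), (18, 106), (19, 105), (20, 108), (21, 99), (22, 56), (23, 85), (24, 123), (25, 132), (26, 127), (27, 99), (28, 68)]
```

The disc now spans about -20.5 to +21.3 mm, so it is centred on the riser to within a millimetre. Now the hexagon.

Request:
arm_command(series=[[-0.71,0.08,0,0,0,0.1,-1],[-0.71,0.09,0,0,0,0.1,-1],[-0.71,0.1,0,0,0,0.1,-1],[-0.71,0.11,0,0,0,0.1,-1],[-0.71,0.12,0,0,0,0.1,-1],[-0.71,0.13,0,0,0,0.1,-1],[-0.71,0.14,0,0,0,0.1,-1]])

```text
time_s: 27.35
ee_pos: [565.9, -178.3, 150.4]
tcp_rot: [-3.141, -0.0, 1.714]
ft_force: [-0.0, 0.3, -0.2]
width: 85.3
grasp_force: 0.0
```

Request:
arm_command(series=[[-0.7,0.15,0,0,0,0.1,-1],[-0.7,0.16,0,0,0,0.1,-1],[-0.7,0.17,0,0,0,0.1,-1],[-0.7,0.18,0,0,0,0.1,-1],[-0.69,0.19,0,0,0,0.1,-1],[-0.69,0.2,0,0,0,0.1,-1],[-0.69,0.21,0,0,0,0.1,-1]])

```text
time_s: 28.05
ee_pos: [617.8, -320.1, 150.3]
tcp_rot: [-3.141, -0.0, 1.609]
ft_force: [0.0, 0.4, -0.1]
width: 85.3
grasp_force: 0.0
```

Request:
arm_command(series=[[0,0,0,0,0,0,-1],[0,0,0,0,0,0,-1]])

```text
time_s: 28.25
ee_pos: [617.5, -318.7, 150.1]
tcp_rot: [-3.141, -0.001, 1.61]
ft_force: [-0.5, 0.2, -1.2]
width: 85.2
grasp_force: 0.0
```

```bash
cat >> h.py <<'E'
def hexfit(w):
    "angle (deg, mod 60) of the flats' normals with least mean width, and the centre, from contour points"
    def W(t,f=np.ptp): return [f(w@[np.cos(a),np.sin(a)]) for a in np.radians(t+np.array([0,60,120]))]
    ts=np.arange(0,60,.5);t=ts[np.argmin([sum(W(k)) for k in ts])]
    mid=W(t,lambda q:(q.max()+q.min())/2);A=[[np.cos(a),np.sin(a)] for a in np.radians(t+np.array([0,60,120]))]
    return t,np.linalg.lstsq(np.array(A),np.array(mid),rcond=None)[0],W(t)
E
python3 - <<'E'
from h import *
m=cams.camera_model('wrist');p,d=cams.camera('wrist');np.savez('pics/w16.npz',p=p,d=d)
for v in (70,90,110):
    r,c=blob(p,m,(619.5,-317.4),16,vmin=v);print(r,cv2.boundingRect(c))
    print(hexfit(ray(m,c.reshape(-1,2),16)))
t,c,_=hexfit(ray(m,c.reshape(-1,2),16))
plan((*c,1,np.radians(t+90),6))
E
```

```text
[ 619.5   -318.731   44.281   39.941    1.634] (234, 162, 46, 49)
(np.float64(7.5), array([ 619.346, -318.53 ]), [np.float64(39.973994433580174), np.float64(40.365971202439695), np.float64(41.85004532076073)])
[ 619.502 -318.762   44.219   39.941    1.634] (234, 162, 46, 49)
(np.float64(7.5), array([ 619.513, -319.038]), [np.float64(39.72750047158581), np.float64(40.00153793130081), np.float64(40.39293532535328)])
[ 619.086 -319.229   43.335   39.055    1.634] (234, 163, 45, 48)
(np.float64(7.5), array([ 619.172, -319.186]), [np.float64(38.84266357678439), np.float64(39.63710204548238), np.float64(39.36933037545123)])
t 28.30 [ 617.615 -317.638  150.332] [-3.141 -0.001  1.611] w 85.5
  -0.01 0.01 0.83 | -0.10
  -0.01 0.01 0.83 | -0.10
  -0.01 0.01 0.83 | -0.10
  -0.01 0.01 0.83 | -0.10
  -0.01 0.01 0.83 | -0.10
  -0.01 0.01 0.83 | -0.10
```

Request:
arm_command(series=[[-0.04,0.08,0.9,0,0,-0.37,-1],[0,0,0.95,0,0,0,-1],[0,0,0.95,0,0,0,-1],[0,0,0.95,0,0,0,-1],[0,0,0.7,0,0,0,-1],[0,0,0.47,0,0,0,-1],[0,0,0,0,0,0,-1],[0,0,0,0,0,0,-1]])

```text
time_s: 29.1
ee_pos: [620.9, -318.5, 4.0]
tcp_rot: [3.141, -0.0, 1.667]
ft_force: [-0.3, 0.0, 0.9]
width: 85.8
grasp_force: 0.0
```

Request:
arm_command(series=[[0,0,0,0,0,0,1],[0,0,0,0,0,0,1],[0,0,0,0,0,0,1],[0,0,0,0,0,0,1],[0,0,0,0,0,0,1],[0,0,0,0,0,0,1]], squeeze=40)

```text
time_s: 29.7
ee_pos: [620.9, -319.0, 4.3]
tcp_rot: [3.14, 0.001, 1.667]
ft_force: [-1.4, -1.3, 5.1]
width: 38.7
grasp_force: 40.6
```

Request:
arm_command(series=[[0,0,-0.5,0,0,0,1],[0,0,-0.8,0,0,0,1],[0,0,-1,0,0,0,1],[0,0,-1,0,0,0,1],[0,0,0,0,0,0,1],[0,0,0,0,0,0,1]])

```text
time_s: 30.3
ee_pos: [620.7, -319.1, 103.8]
tcp_rot: [3.14, 0.001, 1.667]
ft_force: [0.6, 0.6, -1.1]
width: 38.8
grasp_force: 40.4
```

Run:
```python
from h import *
m=cams.camera_model('wrist');p,d=cams.camera('wrist');np.savez('pics/w17.npz',p=p,d=d);s=get_state()
h=cv2.cvtColor(p,cv2.COLOR_RGB2HSV)
for u in(240,253,266):
  col=(h[:,u-3:u+4,1].mean(1)<50);e=np.flatnonzero(np.diff(col[180:345].astype(int)))+180;print(u,e)
  print([int(v) for v in h[200:330:5,u-2:u+3,2].mean(1)])
z=s['ee_pos'][2]+12
for v in (230,300):print(v,(tobed(ray(m,[(253,v)],z))-tobed(s['ee_pos'][:2])))
plan((*bed(-40.5,60.7),103,1.823,16))
```

```text
240 [217 304]
[141, 139, 140, 137, 78, 60, 139, 146, 146, 145, 147, 146, 145, 71, 73, 74, 73, 73, 72, 73, 73, 71, 76, 75, 76, 75]
253 [211 310]
[158, 159, 153, 67, 56, 136, 149, 147, 147, 148, 147, 147, 128, 72, 73, 73, 72, 73, 72, 73, 73, 73, 68, 84, 83, 83]
266 [219 304]
[168, 168, 168, 169, 51, 55, 123, 146, 148, 149, 148, 148, 148, 109, 73, 72, 74, 73, 73, 72, 71, 71, 75, 75, 76, 76]
230 [[ 2.244 18.338]]
300 [[ -3.264 -17.013]]
t 30.35 [ 620.06  -318.865  102.55 ] [-3.141  0.     1.667] w 38.6
  0.74 -0.19 -0.00 | -0.07
  0.74 -0.18 -0.00 | -0.07
  0.74 -0.17 -0.00 | -0.07
  0.74 -0.16 -0.00 | -0.07
  0.74 -0.16 -0.00 | -0.07
  0.74 -0.15 -0.00 | -0.07
  0.75 -0.14 -0.00 | -0.07
  0.75 -0.13 -0.00 | -0.07
  0.75 -0.13 -0.00 | -0.07
  0.75 -0.12 -0.00 | -0.07
  0.75 -0.11 -0.00 | -0.07
  0.75 -0.11 -0.00 | -0.07
  0.75 -0.10 -0.00 | -0.07
  0.75 -0.09 -0.00 | -0.07
  0.75 -0.08 -0.00 | -0.07
  0.76 -0.08 -0.00 | -0.07
```

Request:
arm_command(series=[[0.74,-0.19,0,0,0,-0.07,1],[0.74,-0.18,0,0,0,-0.07,1],[0.74,-0.17,0,0,0,-0.07,1],[0.74,-0.16,0,0,0,-0.07,1],[0.74,-0.16,0,0,0,-0.07,1],[0.74,-0.15,0,0,0,-0.07,1],[0.75,-0.14,0,0,0,-0.07,1],[0.75,-0.13,0,0,0,-0.07,1]])

```text
time_s: 31.15
ee_pos: [557.5, -146.3, 101.3]
tcp_rot: [-3.14, -0.001, 1.751]
ft_force: [-0.6, 0.7, -1.4]
width: 39.1
grasp_force: 40.3
```

Request:
arm_command(series=[[0.75,-0.13,0,0,0,-0.07,1],[0.75,-0.12,0,0,0,-0.07,1],[0.75,-0.11,0,0,0,-0.07,1],[0.75,-0.11,0,0,0,-0.07,1],[0.75,-0.1,0,0,0,-0.07,1],[0.75,-0.09,0,0,0,-0.07,1],[0.76,-0.08,0,0,0,-0.07,1],[0.79,-0.08,0,0,0,-0.07,1]])

```text
time_s: 31.95
ee_pos: [494.5, 25.4, 101.5]
tcp_rot: [-3.14, -0.0, 1.835]
ft_force: [0.6, 0.2, -0.3]
width: 38.6
grasp_force: 40.3
```

Request:
arm_command(series=[[0,0,1,0,0,0,1],[0,0,1,0,0,0,1],[0,0,0.8,0,0,0,1],[0,0,0,0,0,0,1],[0,0,0,0,0,0,1]])

```text
time_s: 32.45
ee_pos: [495.0, 24.9, 18.0]
tcp_rot: [-3.14, -0.0, 1.835]
ft_force: [0.3, -0.1, -0.2]
width: 38.8
grasp_force: 40.4
```

Run:
```python
from h import *
m=cams.camera_model('wrist');p,d=cams.camera('wrist');np.savez('pics/w18.npz',p=p,d=d);s=get_state()
print(tobed(s['ee_pos'][:2]));plan((*bed(-40.3,61.7),14,1.823,2))
g=cv2.cvtColor(p,cv2.COLOR_RGB2GRAY).astype(int)
z=s['ee_pos'][2]+12
print('col253',[(v,g[v,251:256].mean().astype(int)) for v in range(205,320,3)])
print('row262',[(u,int(g[258:266,u].mean())) for u in range(195,312,3)])
print('front 310',tobed(ray(m,[(253,310)],z))+[0,23.1])
b=((g<70)*255).astype(np.uint8)
for c in cv2.findContours(b,cv2.RETR_LIST,cv2.CHAIN_APPROX_NONE)[0]:
    x,y,w,h=cv2.boundingRect(c)
    if 8<w<18 and 8<h<18 and y<250 and x<160:
        u=(x+w/2-.5,y+h/2-.5);print(u,tobed(ray(m,[u],8)))
```

```text
[[-42.374  61.787]]
t 32.50 [495.658  24.97   18.739] [-3.141 -0.     1.835] w 38.9
  -0.00 0.03 0.08 | 0.04
  -0.00 0.03 0.08 | 0.04
col253 [(205, np.int64(142)), (208, np.int64(141)), (211, np.int64(79)), (214, np.int64(78)), (217, np.int64(68)), (220, np.int64(62)), (223, np.int64(122)), (226, np.int64(140)), (229, np.int64(147)), (232, np.int64(148)), (235, np.int64(147)), (238, np.int64(147)), (241, np.int64(148)), (244, np.int64(148)), (247, np.int64(148)), (250, np.int64(148)), (253, np.int64(148)), (256, np.int64(148)), (259, np.int64(148)), (262, np.int64(147)), (265, np.int64(148)), (268, np.int64(148)), (271, np.int64(77)), (274, np.int64(72)), (277, np.int64(73)), (280, np.int64(73)), (283, np.int64(73)), (286, np.int64(73)), (289, np.int64(73)), (292, np.int64(73)), (295, np.int64(72)), (298, np.int64(73)), (301, np.int64(72)), (304, np.int64(72)), (307, np.int64(72)), (310, np.int64(64)), (313, np.int64(50)), (316, np.int64(50)), (319, np.int64(51))]
row262 [(195, 62), (198, 62), (201, 25), (204, 7), (207, 6), (210, 61), (213, 71), (216, 71), (219, 75), (222, 78), (225, 84), (228, 132), (231, 143), (234, 145), (237, 147), (240, 148), (243, 141), (246, 139), (249, 145), (252, 149), (255, 147), (258, 143), (261, 147), (264, 149), (267, 147), (270, 145), (273, 141), (276, 142), (279, 145), (282, 145), (285, 144), (288, 145), (291, 147), (294, 98), (297, 6), (300, 12), (303, 18), (306, 62), (309, 62)]
front 310 [[-43.936  64.104]]
(121.0, 206.5) [[-110.583   83.92 ]]
(114.5, 150.5) [[-110.756  111.971]]
(107.5, 88.0) [[-110.815  140.136]]
```

Request:
arm_command(series=[[-0.02,0.05,0.08,0,0,0.08,1],[0,0,0.08,0,0,0,1],[0,0,0.06,0,0,0,1],[0,0,0,0,0,0,1],[0,0,0,0,0,0,1]])

```text
time_s: 33.0
ee_pos: [497.7, 24.4, 12.2]
tcp_rot: [3.141, 0.0, 1.823]
ft_force: [0.2, -1.5, 5.8]
width: 38.6
grasp_force: 41.1
```

Request:
arm_command(series=[[0,0,0,0,0,0,0],[0,0,0,0,0,0,-1],[0,0,0,0,0,0,-1],[0,0,-0.3,0,0,0,-1],[0,0,-1,0,0,0,-1],[0,0,-1,0,0,0,-1],[0,0,-1,0,0,0,-1],[0,0,-1,0,0,0,-1]])

```text
time_s: 33.8
ee_pos: [496.8, 24.7, 142.5]
tcp_rot: [-3.141, -0.0, 1.823]
ft_force: [0.9, 0.1, -1.0]
width: 85.4
grasp_force: 0.0
```

Request:
arm_command(series=[[0,0,-0.6,0,0,0,-1],[0,0,0,0,0,0,-1],[0,0,0,0,0,0,-1]])

```text
time_s: 34.1
ee_pos: [497.1, 24.4, 159.0]
tcp_rot: [3.141, 0.0, 1.823]
ft_force: [0.3, -0.6, -1.0]
width: 85.5
grasp_force: 0.0
```

```bash
cat >> h.py <<'E'
def prof(p,m,a,b,z,n=1.):
    "edges (bed mm along a->b, grey jump) of the picture on a bed-frame line at height z"
    a,b=map(np.array,(a,b));L=np.linalg.norm(b-a);t=np.arange(0,L,.5)
    P=np.array([[*bed(*(a+(b-a)*k/L)),z] for k in t]);uv=proj(m,P).astype(np.float32)
    g=cv2.remap(cv2.cvtColor(p,cv2.COLOR_RGB2GRAY),uv[:,0].copy(),uv[:,1].copy(),cv2.INTER_LINEAR).ravel().astype(float)
    return t,g
def edges(p,m,a,b,z,th=12):
    t,g=prof(p,m,a,b,z);d=g[3:]-g[:-3];ax=1 if a[0]==b[0] else 0
    i=[k for k in range(1,len(d)-1) if abs(d[k])>th and abs(d[k])>=abs(d[k-1]) and abs(d[k])>abs(d[k+1])]
    return [(round(float(a[ax]+t[k]+.75),1),int(d[k])) for k in i]
E
python3 - <<'E'
from h import *
m=cams.camera_model('wrist');p,d=cams.camera('wrist');np.savez('pics/w19.npz',p=p,d=d);X=-42.4
print('hex y',edges(p,m,(X,30),(X,100),24),'\nhex x',edges(p,m,(-75,62.5),(-10,62.5),24))
print('riser y',edges(p,m,(-63,-35),(-63,35),33),'\nriser x',edges(p,m,(-80,23),(-5,23),33))
print('disc y',edges(p,m,(X,-32),(X,32),43),'\ndisc x',edges(p,m,(-75,0),(-5,0),43))
print('ring y',edges(p,m,(X,-95),(X,-32),22),'\nring x',edges(p,m,(-75,-62.5),(-5,-62.5),22))
g=cv2.cvtColor(p,cv2.COLOR_RGB2GRAY);b=((g<70)*255).astype(np.uint8)
for c in cv2.findContours(b,cv2.RETR_LIST,cv2.CHAIN_APPROX_NONE)[0]:
    x,y,w,h=cv2.boundingRect(c)
    if 4<w<12 and 4<h<12 and y<250 and 160<x<195:
        print(tobed(ray(m,[(x+w/2-.5,y+h/2-.5)],8)))
plan((379.5,-290.5,150,2.776-np.pi/2,16))
E
```

```text
hex y [(37.8, -14), (40.2, 24), (83.8, -51), (86.2, 45)] 
hex x [(-23.2, -52), (-18.8, 57)]
riser y [(-22.2, -40), (-18.8, 54), (0.2, -14), (4.2, 17), (18.2, -63), (22.8, 59), (25.2, -47), (33.2, 39)] 
riser x [(-66.2, 15), (-64.2, -15), (-61.2, 16), (-47.2, -38), (-35.2, 29), (-32.8, 17), (-23.2, -22), (-20.2, 24), (-17.8, -53), (-13.2, 56)]
disc y [(-30.8, -40), (-23.8, 38), (-15.8, -39), (25.2, 15), (29.2, -13)] 
disc x [(-66.8, -13), (-65.2, 21), (-63.2, -14), (-57.8, -39)]
ring y [(-93.2, -16), (-89.2, 47), (-73.2, -37), (-64.2, 40), (-44.2, -38), (-36.8, 35)] 
ring x [(-52.8, -49), (-47.2, 38), (-37.2, -20), (-35.2, -17), (-32.2, 38), (-23.8, -32), (-19.8, 31)]
[[-110.299   -0.104]]
[[-110.057   27.866]]
[[-110.207   55.925]]
[[-110.716   83.952]]
[[-110.634  112.277]]
[[-110.47   140.317]]
t 34.15 [496.769  24.377 158.364] [-3.141  0.     1.823] w 85.4
  -0.57 -0.40 0.02 | 0.26
  -0.59 -0.38 0.02 | 0.26
  -0.60 -0.35 0.02 | 0.26
  -0.62 -0.33 0.02 | 0.26
  -0.63 -0.31 0.02 | 0.26
  -0.64 -0.28 0.02 | 0.26
  -0.65 -0.26 0.02 | 0.26
  -0.66 -0.23 0.02 | 0.26
  -0.67 -0.21 0.02 | 0.26
  -0.68 -0.18 0.02 | 0.26
  -0.68 -0.15 0.02 | 0.26
  -0.69 -0.13 0.02 | 0.26
  -0.69 -0.10 0.02 | 0.26
  -0.70 -0.07 0.02 | 0.26
  -0.70 -0.05 0.02 | 0.26
  -0.70 -0.02 0.02 | 0.26
```

Run:
```python
from h import *
print(get_state()['qpos'])
plan((379.5,-290.5,140,2.776,16))
```

```text
[ 0.291  0.451 -0.615  1.979  0.352  0.818 -0.269]
t 34.15 [496.769  24.377 158.364] [-3.141  0.     1.823] w 85.4
  -0.57 -0.40 0.04 | -0.40
  -0.55 -0.43 0.04 | -0.40
  -0.52 -0.47 0.04 | -0.40
  -0.49 -0.50 0.04 | -0.40
  -0.46 -0.52 0.04 | -0.40
  -0.43 -0.55 0.04 | -0.40
  -0.40 -0.58 0.04 | -0.40
  -0.36 -0.60 0.04 | -0.40
  -0.33 -0.62 0.04 | -0.40
  -0.29 -0.64 0.04 | -0.40
  -0.25 -0.65 0.04 | -0.40
  -0.21 -0.67 0.04 | -0.40
  -0.17 -0.68 0.04 | -0.40
  -0.13 -0.69 0.04 | -0.40
  -0.09 -0.69 0.04 | -0.40
  -0.05 -0.70 0.04 | -0.40
```

Request:
arm_command(series=[[-0.57,-0.4,0,0,0,-0.4,-1],[-0.55,-0.43,0,0,0,-0.4,-1],[-0.52,-0.47,0,0,0,-0.4,-1],[-0.49,-0.5,0,0,0,-0.4,-1],[-0.46,-0.52,0,0,0,-0.4,-1],[-0.43,-0.55,0,0,0,-0.4,-1],[-0.4,-0.58,0,0,0,-0.4,-1],[-0.36,-0.6,0,0,0,-0.4,-1]])

```text
time_s: 34.95
ee_pos: [437.4, -133.1, 157.6]
tcp_rot: [-3.141, -0.002, 2.306]
ft_force: [-0.4, -0.3, 0.9]
width: 85.3
grasp_force: 0.0
```

Request:
arm_command(series=[[-0.33,-0.62,0,0,0,-0.4,-1],[-0.29,-0.64,0,0,0,-0.4,-1],[-0.25,-0.65,0,0,0,-0.4,-1],[-0.21,-0.67,0,0,0,-0.4,-1],[-0.17,-0.68,0,0,0,-0.4,-1],[-0.13,-0.69,0,0,0,-0.4,-1],[-0.09,-0.69,0,0,0,-0.4,-1],[-0.05,-0.7,0,0,0,-0.4,-1]])

```text
time_s: 35.75
ee_pos: [379.6, -290.7, 157.6]
tcp_rot: [3.141, -0.002, 2.786]
ft_force: [-0.5, -0.2, -0.1]
width: 85.4
grasp_force: 0.0
```

Request:
arm_command(series=[[0,0,0,0,0,0,-1],[0,0,0,0,0,0,-1]])

```text
time_s: 35.95
ee_pos: [380.1, -290.0, 157.8]
tcp_rot: [3.14, -0.002, 2.781]
ft_force: [-0.2, -0.6, -0.5]
width: 85.3
grasp_force: 0.0
```

Run:
```python
from h import *
m=cams.camera_model('wrist');p,d=cams.camera('wrist');np.savez('pics/w20.npz',p=p,d=d)
print(get_state()['qpos'])
for v in(30,45,70):
    r,c=blob(p,m,(379.5,-290.5),12,vmin=v);print(r,cv2.boundingRect(c))
plan((379.5,-290.5,2,2.776,6))
```

```text
[ 1.169  0.488 -0.881  2.019  0.495  0.862  1.222]
[ 378.193 -290.273   89.276   28.007    2.781] (236, 134, 32, 95)
[ 378.193 -290.273   89.276   28.007    2.781] (236, 134, 32, 95)
[ 378.193 -290.273   89.276   28.007    2.781] (236, 134, 32, 95)
t 36.00 [ 380.489 -289.567  158.064] [ 3.14  -0.001  2.782] w 85.3
  0.00 -0.01 0.87 | 0.01
  0.00 -0.01 0.87 | 0.01
  0.00 -0.01 0.87 | 0.01
  0.00 -0.01 0.87 | 0.01
  0.00 -0.01 0.87 | 0.01
  0.00 -0.01 0.87 | 0.01
```

Request:
arm_command(series=[[0,0,0.95,0,0,0,-1],[0,0,0.95,0,0,0,-1],[0,0,0.95,0,0,0,-1],[0,0,0.95,0,0,0,-1],[0,0,0.87,0,0,0,-1],[0,0,0.5,0,0,0,-1],[0,0,0,0,0,0,-1],[0,0,0,0,0,0,-1]])

```text
time_s: 36.8
ee_pos: [381.1, -289.4, 3.8]
tcp_rot: [3.141, -0.0, 2.784]
ft_force: [-0.5, 0.2, 0.0]
width: 85.5
grasp_force: 0.0
```

Request:
arm_command(series=[[0,0,0,0,0,0,1],[0,0,0,0,0,0,1],[0,0,0,0,0,0,1],[0,0,0,0,0,0,1],[0,0,0,0,0,0,1],[0,0,0,0,0,0,1],[0,0,0,0,0,0,1]])

```text
time_s: 37.5
ee_pos: [380.7, -290.6, 4.2]
tcp_rot: [-3.141, 0.001, 2.782]
ft_force: [-0.5, 1.4, 8.1]
width: 26.7
grasp_force: 39.1
```

Request:
arm_command(series=[[0,0,-0.5,0,0,0,1],[0,0,-0.8,0,0,0,1],[0,0,-1,0,0,0,1],[0,0,-1,0,0,0,1],[0,0,0,0,0,0,1],[0,0,0,0,0,0,1]])

```text
time_s: 38.1
ee_pos: [380.5, -290.9, 103.0]
tcp_rot: [-3.141, 0.001, 2.782]
ft_force: [-0.5, 1.1, -1.5]
width: 27.1
grasp_force: 40.2
```

Run:
```python
from h import *
s=get_state();m=cams.camera_model('wrist');p,d=cams.camera('wrist');np.savez('pics/w21.npz',p=p,d=d)
z=s['ee_pos'][2]+9
r,c=blob(p,m,s['ee_pos'][:2],z,vmin=30);print(r,cv2.boundingRect(c))
e=np.array(s['ee_pos'][:2]);o=r[:2]-e;w=s['tcp_rot'][2];print('off tool x,y',o@[np.cos(w),np.sin(w)],o@[np.sin(w),-np.cos(w)])
plan((*bed(39,-2),103,1.823,14))
```

```text
[ 376.78  -289.959   90.255   27.81     2.779] (220, 165, 65, 178)
off tool x,y 3.814484483680306 -0.45286000751460614
t 38.15 [ 380.087 -290.584  102.273] [-3.141 -0.     2.782] w 26.8
  -0.24 0.79 -0.00 | 0.46
  -0.18 0.80 -0.00 | 0.46
  -0.13 0.81 -0.00 | 0.46
  -0.07 0.82 -0.00 | 0.46
  -0.02 0.82 -0.00 | 0.46
  0.04 0.82 -0.00 | 0.46
  0.10 0.82 -0.00 | 0.46
  0.15 0.81 -0.00 | 0.46
  0.21 0.80 -0.00 | 0.46
  0.26 0.78 -0.00 | 0.46
  0.31 0.76 -0.00 | 0.46
  0.36 0.74 -0.00 | 0.46
  0.41 0.71 -0.00 | 0.46
  0.46 0.68 -0.00 | 0.46
```

Request:
arm_command(series=[[-0.24,0.79,0,0,0,0.46,1],[-0.18,0.8,0,0,0,0.46,1],[-0.13,0.81,0,0,0,0.46,1],[-0.07,0.82,0,0,0,0.46,1],[-0.02,0.82,0,0,0,0.46,1],[0.04,0.82,0,0,0,0.46,1],[0.1,0.82,0,0,0,0.46,1]])

```text
time_s: 38.85
ee_pos: [485.3, -152.4, 101.2]
tcp_rot: [-3.14, -0.002, 2.297]
ft_force: [-0.2, -0.2, -0.2]
width: 26.6
grasp_force: 40.2
```

Request:
arm_command(series=[[0.15,0.81,0,0,0,0.46,1],[0.21,0.8,0,0,0,0.46,1],[0.26,0.78,0,0,0,0.46,1],[0.31,0.76,0,0,0,0.46,1],[0.36,0.74,0,0,0,0.46,1],[0.41,0.71,0,0,0,0.46,1],[0.46,0.68,0,0,0,0.46,1]])

```text
time_s: 39.55
ee_pos: [591.3, -16.1, 101.0]
tcp_rot: [-3.139, -0.0, 1.814]
ft_force: [0.1, -0.6, -0.8]
width: 26.7
grasp_force: 40.2
```

Request:
arm_command(series=[[0,0,1,0,0,0,1],[0,0,1,0,0,0,1],[0,0,0.7,0,0,0,1],[0,0,0,0,0,0,1],[0,0,0,0,0,0,1]])

```text
time_s: 40.05
ee_pos: [590.9, -16.6, 20.9]
tcp_rot: [-3.14, -0.0, 1.817]
ft_force: [-0.7, 0.2, -0.4]
width: 26.8
grasp_force: 40.2
```

Run:
```python
from h import *
s=get_state();m=cams.camera_model('wrist');p,d=cams.camera('wrist');np.savez('pics/w22.npz',p=p,d=d)
z=s['ee_pos'][2]+8;print(tobed(s['ee_pos'][:2]))
# small dark spots: bar's two holes (z of bar top), bed holes, riser holes
g=cv2.cvtColor(p,cv2.COLOR_RGB2GRAY);print(cv2.minMaxLoc(g[150:340,225:285]))
for th in (40,70):
  b=((g<th)*255).astype(np.uint8)
  for c in cv2.findContours(b,cv2.RETR_LIST,cv2.CHAIN_APPROX_NONE)[0]:
    x,y,w,h=cv2.boundingRect(c)
    if 6<w<20 and 6<h<20 and y<345 and (x<120 or 235<x<270):
        u=(x+w/2-.5,y+h/2-.5);print(th,u,w,h,'bed',tobed(ray(m,[u],8))[0],'bartop',tobed(ray(m,[u],z))[0],'riser',tobed(ray(m,[u],33))[0])
plan((*bed(39,-2.8),14,1.823,2))
```

```text
[[39.491 -2.252]]
(0.0, 150.0, (58, 96), (0, 31))
40 (251.5, 331.0) 12 9 bed [ 37.231 -55.98 ] bartop [ 37.407 -38.877] riser [ 37.442 -35.483]
70 (254.5, 289.5) 14 18 bed [ 39.033 -28.617] bartop [ 38.968 -15.177] riser [ 38.955 -12.51 ]
70 (251.0, 279.0) 7 15 bed [ 37.138 -22.05 ] bartop [37.326 -9.489] riser [37.364 -6.996]
70 (241.0, 276.5) 9 16 bed [ 31.695 -20.49 ] bartop [32.612 -8.137] riser [32.794 -5.686]
70 (20.0, 224.5) 11 10 bed [-82.523  10.343] bartop [-66.319  18.568] riser [-63.104  20.201]
70 (114.0, 223.5) 11 10 bed [-33.637  10.709] bartop [-23.976  18.886] riser [-22.058  20.509]
70 (252.0, 187.5) 13 12 bed [37.935 29.721] bartop [38.017 35.353] riser [38.033 36.471]
t 40.10 [591.663 -16.649  21.81 ] [-3.141 -0.     1.817] w 26.7
  -0.01 -0.02 0.13 | -0.02
  -0.01 -0.02 0.13 | -0.02
```

Request:
arm_command(series=[[0.06,-0.03,0.12,0,0,-0.04,1],[0,0,0.1,0,0,0,1],[0,0,0.08,0,0,0,1],[0,0,0.02,0,0,0,1],[0,0,0,0,0,0,1]])

```text
time_s: 40.6
ee_pos: [590.2, -15.4, 12.3]
tcp_rot: [3.141, 0.0, 1.823]
ft_force: [-0.9, -0.2, 1.3]
width: 26.7
grasp_force: 40.5
```

Request:
arm_command(series=[[0,0,0.02,0,0,0,1],[0,0,0,0,0,0,1],[0,0,0,0,0,0,0],[0,0,0,0,0,0,0],[0,0,0,0,0,0,0]])

```text
time_s: 41.1
ee_pos: [590.3, -15.4, 11.3]
tcp_rot: [3.141, -0.0, 1.823]
ft_force: [0.5, 0.6, 0.5]
width: 42.8
grasp_force: 0.0
```

Request:
arm_command(series=[[0,0,-0.3,0,0,0,0],[0,0,-1,0,0,0,0],[0,0,-1,0,0,0,0],[0,0,-1,0,0,0,0],[0,0,-1,0,0,0,0],[0,0,-1,0,0,0,0],[0,0,0,0,0,0,0],[0,0,0,0,0,0,0]])

```text
time_s: 41.9
ee_pos: [590.5, -15.4, 171.4]
tcp_rot: [3.14, 0.001, 1.823]
ft_force: [-0.1, -1.7, 0.6]
width: 42.9
grasp_force: 0.0
```

Run:
```python
from h import *
s=get_state();m=cams.camera_model('wrist');p,d=cams.camera('wrist');np.savez('pics/w23.npz',p=p,d=d)
print(s['ee_pos'],s['width'],s['time_s'])
g=cv2.cvtColor(p,cv2.COLOR_RGB2GRAY);b=((g<70)*255).astype(np.uint8)
for c in cv2.findContours(b,cv2.RETR_LIST,cv2.CHAIN_APPROX_NONE)[0]:
    x,y,w,h=cv2.boundingRect(c)
    if 3<w<12 and 3<h<12 and y<260 and x<290:
        u=(x+w/2-.5,y+h/2-.5);print(u,w,h,'bar',tobed(ray(m,[u],20))[0],'riser',tobed(ray(m,[u],33))[0],'bed',tobed(ray(m,[u],8))[0])
plan((*bed(60,-250),230,1.823,10))
```

```text
[590.451 -15.406 171.375] 42.942828567282284 41.9
(110.5, 256.0) 6 5 bar [-104.794  -78.048] riser [-98.508 -71.363] bed [-110.597  -84.219]
(107.5, 231.0) 6 5 bar [-104.307  -50.845] riser [-98.043 -45.361] bed [-110.09   -55.906]
(251.0, 218.0) 5 5 bar [ 36.874 -37.199] riser [ 36.902 -32.318] bed [ 36.848 -41.704]
(142.5, 206.5) 4 4 bar [-67.41  -25.428] riser [-62.775 -21.067] bed [-71.688 -29.453]
(187.5, 205.5) 4 4 bar [-24.111 -24.408] riser [-21.389 -20.093] bed [-26.624 -28.392]
(103.5, 205.5) 6 6 bar [-104.736  -24.421] riser [-98.453 -20.105] bed [-110.537  -28.406]
(99.5, 177.5) 6 6 bar [-104.818    3.164] riser [-98.53    6.262] bed [-110.621    0.305]
(184.5, 161.5) 4 4 bar [-24.427  18.328] riser [-21.691  20.756] bed [-26.953  16.087]
(138.0, 162.0) 5 5 bar [-67.333  17.846] riser [-62.701  20.295] bed [-71.608  15.585]
(95.5, 149.0) 6 7 bar [-104.831   29.819] riser [-98.543  31.739] bed [-110.635   28.047]
(252.0, 141.5) 5 6 bar [37.809 36.675] riser [37.796 38.292] bed [37.821 35.182]
(91.0, 119.0) 7 7 bar [-105.101   56.444] riser [-98.802  57.188] bed [-110.917   55.757]
(86.5, 87.0) 6 7 bar [-105.116   83.348] riser [-98.815  82.904] bed [-110.931   83.759]
(82.0, 52.5) 7 8 bar [-104.835  110.763] riser [-98.547 109.107] bed [-110.64   112.291]
(77.0, 16.5) 7 8 bar [-104.807  137.752] riser [-98.521 134.904] bed [-110.611  140.381]
t 41.95 [589.871 -15.48  170.367] [-3.141  0.     1.823] w 42.8
  -0.83 0.07 -0.20 | -0.00
  -0.83 0.07 -0.20 | -0.00
  -0.83 0.07 -0.20 | -0.00
  -0.83 0.07 -0.20 | -0.00
  -0.83 0.07 -0.20 | -0.00
  -0.83 0.07 -0.20 | -0.00
  -0.83 0.07 -0.20 | -0.00
  -0.83 0.07 -0.20 | -0.00
  -0.83 0.07 -0.20 | -0.00
  -0.83 0.07 -0.20 | -0.00
```

The bar is 79.5 mm from the riser (gap 40.5 mm), centred to 0.3 mm. I'll move away for a top-camera check.

Request:
arm_command(series=[[-0.9,0,-0.3,0,0,0,0],[-0.9,0,-0.3,0,0,0,0],[-0.9,0,-0.3,0,0,0,0],[-0.9,0,-0.3,0,0,0,0],[-0.9,0,-0.3,0,0,0,0],[-0.9,0,0,0,0,0,0],[-0.9,0,0,0,0,0,0],[-0.9,0,0,0,0,0,0]])

```text
time_s: 42.75
ee_pos: [643.6, -225.5, 213.9]
tcp_rot: [-3.139, -0.001, 1.823]
ft_force: [-0.5, -0.3, -0.3]
width: 43.0
grasp_force: 0.0
```

Request:
arm_command(series=[[-0.9,0,0,0,0,0,0],[-0.9,0,0,0,0,0,0],[-0.9,0,0,0,0,0,0],[-0.9,0,0,0,0,0,0],[0,0,0,0,0,0,0],[0,0,0,0,0,0,0]])

```text
time_s: 43.35
ee_pos: [670.3, -329.2, 213.4]
tcp_rot: [-3.14, -0.002, 1.822]
ft_force: [0.5, 0.4, -0.5]
width: 43.0
grasp_force: 0.0
```

Run:
```python
from h import *
m=cams.camera_model('top');p,d=cams.camera('top');np.savez('pics/top2.npz',p=p,d=d)
s=get_state();print(s['ee_pos'],s['time_s'],s['ft_force'])
for n,b,z,R in(('disc',(-40,0),43,21),('ring',(-40,-62.5),22,20),('hex',(-40,62.5),24,20),('round',(-40,-125),14,25)):
    c=circ(p,m,bed(*b),z,R);print(n,None if c is None else [(tobed(k[:2])[0],round(k[2],1)) for k in c])
# heights from the depth picture: blobs by height above the bed
T=np.array(m['world_from_camera']);v,u=np.mgrid[:384,:512]
P=np.stack([(u-m['cx'])/m['fx']*d,(v-m['cy'])/m['fy']*d,d],-1)@T[:3,:3].T+T[:3,3]
B=tobed(P[...,:2].reshape(-1,2));Z=P[...,2].ravel()
for n,(x,y),rad,lo,hi in(('disc',(-40,0),33,38,50),('riser+disc',(-40,0),34,27,50),('ring',(-40,-62.5),28,16,30),('hex',(-40,62.5),28,17,31),('bar',(39,0),58,15,26)):
    k=(abs(B[:,0]-x)<min(rad,30))&(abs(B[:,1]-y)<rad)&(Z>lo)&(Z<hi)&(d.ravel()>0)
    q=B[k];print(n,k.sum(),'mid',(np.percentile(q,1,0)+np.percentile(q,99,0))/2,'mean',q.mean(0),'size',np.ptp(q,0),'z',np.median(Z[k]))
```

```text
[ 670.67  -328.049  214.006] 43.4 [0.331 0.534 0.632]
disc None
ring None
hex None
round [(array([ -40.266, -124.828]), np.float64(24.7))]
disc 269 mid [-39.43   0.97] mean [-39.685   1.096] size [40.295 40.28 ] z 43.24406669189989
riser+disc 497 mid [-39.232   0.246] mean [-39.582   0.82 ] size [50.002 50.037] z 40.72800405770681
ring 180 mid [-40.209 -63.275] mean [-40.434 -63.376] size [38.692 38.041] z 21.441645852561578
hex 274 mid [-39.366  60.507] mean [-39.381  60.668] size [39.962 44.269] z 24.153437244161978
bar 483 mid [40.297 -0.172] mean [40.119 -0.188] size [28.852 90.116] z 20.272166163565544
```

The top camera's depth agrees: all pieces are within about 2 mm of target and flat at the right heights. Handing in.

```bash
python3 -c "
from station import bot
print(bot.sign_off())"
```

```text
the job is handed in; nothing more can be done
None
```

I set out all five blanks as asked and handed the job in at about 43 s; the last camera check put every piece within about 2 mm of its place (the hexagon is furthest off, about 2 mm along the line), with the bar's gap at about 40.5 mm.

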